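# Remix a settled bottle and stand it on the bench scale

### The job

First clear the scale: take the aluminium cup off it and stand it upright, wholly on the teal mat. Then take the tall sealed bottle from the riser, turn it completely upside down and keep it so for about two seconds so that its settled filler mixes, and set it back upright, gently, in the middle of the scale's pan and let go. Leave all the other things where they stand.

Things in the scene. Friction and masses are not known exactly. Their poses are not given: they have to be found in the camera images.
- tall_bottle: the tall sealed amber bottle, the tallest of the three on the riser: straight body 46 mm diameter from its underside up to 105 mm, then a shoulder and a black screw cap 35 mm diameter, top of the cap at 150 mm. It stands on the riser. Centre of mass about 65 mm above the underside; about 0.15 to 0.3 kg. Origin: centre of the underside; z points to the cap
- cup: small empty aluminium cup, open at the top, 54 mm across at the rim, narrower at the foot, 50 mm high, 3 mm wall; stands on the scale's pan at the start. Origin: centre of the underside, z up
- scale: bench scale, fixed: grey body 180 (x) by 160 (y) by 34 mm high, round steel pan 130 mm diameter whose top is 45 mm above the bench. Origin: centre of the underside; its display is at its -x edge
- pan (a point): centre of the scale's pan, on its top face
- mat: thin teal bench mat, fixed, 180 (x) by 200 (y) by 3 mm. Origin: centre of the underside
- riser: low white shelf on the bench, fixed, 130 (x) by 330 (y), top face 60 mm above the bench, three bottles stand on it in a row along its y, about 105 mm apart. Origin: bench level under its centre
- short_bottle_a: short amber bottle, 46 mm diameter, 100 mm to the top of its black cap, standing on the riser; bystander. Origin: centre of the underside
- short_bottle_b: second short amber bottle, the same as the first; bystander. Origin: centre of the underside
- spray_can_a: grey spray can, 52 mm diameter, 130 mm high, standing on the bench close in front of the riser (robot's side); bystander. Origin: centre of the underside
- spray_can_b: white spray can, 52 mm diameter, 160 mm high, standing on the bench behind the scale; bystander. Origin: centre of the underside
- solder_reel: solder reel lying flat on the mat, 60 mm diameter, 44 mm high; bystander. Origin: centre of the underside
- tin: flat round steel tin, 68 mm diameter, 35 mm high, on the bench behind the mat; bystander. Origin: centre of the underside
- screwdriver: screwdriver lying on the bench in front of the scale, 170 mm long, up to 26 mm high; bystander. Origin: on its axis near the middle, at its lowest side; it lies along its own x

How it is judged:
On the way, in this order (a step that is already met when the one before it is completed fails the run):
1. the cup stands upright on the mat, released (x of cup in the frame of mat between -0.066 and 0.066 m and y of cup in the frame of mat between -0.076 and 0.076 m and z of cup in the frame of mat below 0.008 m and angle between cup's own z axis and vertical below 0.12 rad and linear speed of cup below 0.02 m/s and contact force between cup and the fingers below 0.1 N), for 0.2 s.
2. the tall bottle is upside down, cap pointing down to within 25 degrees, for 1.5 s (angle between tall_bottle's own z axis and vertical above 2.705 rad), for 1.5 s.
At the end, for the whole second after the job is handed in: The tall bottle stands upright (within 6 degrees) and at rest on the scale's pan, its centre within 30 mm of the pan's centre; the cup stands upright (within 7 degrees) and at rest on the mat, wholly inside its edges (centre within 66 mm in x and 76 mm in y of the mat's centre); both are released (all of step 1 and angle between tall_bottle's own z axis and vertical below 0.1 rad and horizontal distance between tall_bottle and pan below 0.03 m and z of tall_bottle in the frame of pan between -0.006 and 0.006 m and linear speed of tall_bottle below 0.02 m/s and contact force between tall_bottle and the fingers below 0.1 N); the robot touches nothing.
It fails at once if a short bottle is pushed more than 25 mm or tipped over (distance of any of short_bottle_a, short_bottle_b from where it was at the start of the episode above 0.025 m or not (angle between short_bottle_a's own z axis and vertical below 0.4 rad) or not (angle between short_bottle_b's own z axis and vertical below 0.4 rad)).
It fails at once if a spray can is pushed more than 25 mm or tipped over (distance of any of spray_can_a, spray_can_b from where it was at the start of the episode above 0.025 m or not (angle between spray_can_a's own z axis and vertical below 0.4 rad) or not (angle between spray_can_b's own z axis and vertical below 0.4 rad)).
It fails at once if the solder reel or the tin is pushed more than 25 mm or tipped over (distance of any of solder_reel, tin from where it was at the start of the episode above 0.025 m or not (angle between solder_reel's own z axis and vertical below 0.4 rad) or not (angle between tin's own z axis and vertical below 0.4 rad)).
It fails at once if the screwdriver is pushed more than 25 mm (distance of screwdriver from where it was at the start of the episode above 0.025 m).
It fails at once if the tall bottle is dropped (falls free at over 0.4 m/s, about 1 cm) or banged down on the scale (over 50 N) (contact force between tall_bottle and scale above 50 N or (contact force between tall_bottle and the fingers below 0.1 N and linear speed of tall_bottle above 0.4 m/s)).
It also fails if it takes over 72 s, if anything falls off the work surface, if the arm or the gripper's body presses on something with over 40 N, if the wrist force passes 120 N, or if a joint passes its speed limit or range.

### The arm

A 6-joint arm with a two-finger parallel gripper is mounted at the origin on the work surface. World frame = base frame: x ahead of the robot, y to its left, z up, the work surface at z = 0. Lengths are in m, angles in rad, forces in N, time in s.
With the tool pointing down it reaches from about 0.35 to 0.975 m from the base axis. Payload 4.9 kg.
Tool frame: the origin (TCP) lies at the very end of the fingers, on their centre line; the grasp point (between the pads) lies 19 mm behind it (pinch_z is the distance from the TCP to the grasp point, in m); x points along the fingers, y is the direction in which the jaws open and shut, and the axes are right-handed (so a half turn about x gives the same grasp; the last joint's range is limited). The gripper opens to 85 mm and grips with 20 to 120 N. Pads are 22 mm wide; open, the fingers measure 114 mm over their backs; the gripper's body (76 mm by 85 mm) begins 54 mm behind the grasp point. The pads swing forward as they close: fully open they stand 13 mm farther back than shut.
Start: joints at [-1.248, 0.053, 1.613, -0, 1.476, -0.119], TCP at [0.267, -0.565, 0.231] pointing down, gripper open.
Joint ranges: [-3.01, 3.01], [-1.01, 2.22], [0.06, 2.58], [-1.02, 4.17], [0.09, 2.62], [-3.14, 3.14]. Speed limits (rad/s): [2.57, 2.57, 3.14, 3.14, 3.14, 3.14].

### API

Orientations are given as a unit quaternion [x, y, z, w].
In Python, from plant import get_obs, capture, sign_off, find_in, trace, pinch_z gives the robot as it stands.
- The arm moves only by the tool arm_command, never from a script. Its argument "plan" is a list of rows, each an object with "fingers": the closure in counts, from 0 (fully open) to 255 (shut); "travel": the shift along the tool's x, y, z in cm, a list of three; "dr": the turn, a rotation vector about the tool's x, y, z in degrees, a list of three. A call has exactly 10 rows; each row is the pose to reach, as a shift and turn from the pose commanded when the call began, along the tool's axes at that moment; what a row does not reach only later rows make up. A row lasts 1/10 s, in which the tool goes at most 50 mm and 8.59 degrees, less where a joint would pass 70% of its speed; a pose out of reach is approached as far as the arm can. A call with a gripper value outside its range is refused whole. The fingers move at their own pace and stop on an object; "force" is the grip in N (left out, the last holds). Time passes only in rows, so rows that repeat a pose let the fingers close, or fill a call up. It gives the time, the measured TCP pose, the force and the opening at its end, in the units of the state.
- get_obs(): the state, without advancing time (a new reading comes with each control period).
- capture(name): name is "side" or "top"; returns a dict with "img" (420x560x3 uint8, red, green, blue), "mtx" (3x3 intrinsics, pixels), "rvec" (rotation vector, rad) and "tvec" (3), from world to camera coordinates, as OpenCV has them. Camera axes: x right, y down, z forward; pixel columns grow to the right and rows downward; lengths in m; the calibration is good to about 2 mm. A picture is of the moment at which its call begins. There is no depth.
- sign_off(): hands the job in, once; it reports no verdict.
Trained networks look in the newest picture that a camera, given by its name, has taken for a name from the list of things; names that differ only in an ending like _2 or _b are one class to them, and where a whole thing is asked for, a point or a joint stands for the part that bears it (a point fixed in the world has none). Each returns a list of dicts, best first, with "score" (0 to 1); they miss things now and then, are a little off and sometimes report something else, mostly with a low value. They report only what shows in the picture. A call takes as long as a camera call.
- find_in(camera, label): "centre" ([column, row] as shares, 0 to 1, of the picture: columns of its width, rows of its height, amid what is visible of it).
- trace(camera, label): "region" (420x560 bool, what is visible of it) and "centre" ([column, row] as shares, 0 to 1, of the picture: columns of its width, rows of its height, amid what is visible of it).
The state is a dict: "time": time; "q": joint angles; "dq": joint speeds; "joint_torque": joint torques, N m; "ee_pos": TCP position; "orientation": TCP orientation; "contact_force": force on the tool from outside, world axes, zero at the start; "torque": the same for the moment, N m; "grip_width": opening from 0.0 (shut) to 1.0 (fully open).
Only numpy, scipy, OpenCV 4.12 (cv2) and the standard library are available. Lean on these libraries where they do the work, as an engineer would, in place of code of your own. Each camera call takes 0.05 s, during which the arm holds its last target.

## Working session

There is one attempt and no reset: what is moved stays moved. The work goes in short steps, Python scripts to look and compute and a tool call to move; the robot and the scene stay as the last step left them, time stands still between calls to the robot, and variables do not carry over. Pictures are saved under pics/ and viewed, and the job is handed in when it is done.

Besides the shell and the picture viewer there is one more tool, called after "Request:" in YAML: its name, and indented under it one key for each argument. arm_command: Moves the arm, as the interface text tells. Its arguments: {"type":"object","properties":{"plan":{"type":"array"},"force":{"type":"number"}},"required":["plan"]}

```bash
ls; mkdir -p pics; python3 - <<'E'
from plant import *
import cv2, numpy as np
print(get_obs(), pinch_z)
for n in ["side","top"]:
    c=capture(n); cv2.imwrite(f"pics/{n}0.png",c["img"][:,:,::-1]); print(n,c["mtx"],c["rvec"],c["tvec"])
    R=cv2.Rodrigues(np.array(c["rvec"]))[0]; print("campos",-R.T@np.array(c["tvec"]).ravel())
    for l in ["tall_bottle","cup","scale","mat","riser","short_bottle_a","spray_can_a","solder_reel","tin","screwdriver"]:
        print(l,[(round(d["score"],2),(np.array(d["centre"])*[560,420]).round(1).tolist()) for d in find_in(n,l)])
E
```

```text
pics
{'time': 0.0, 'q': array([-1.24798379e+00,  5.33634721e-02,  1.61429897e+00,  1.64800811e-05,
        1.47596837e+00, -1.19011784e-01]), 'dq': array([-9.67370003e-05, -2.33321257e-04, -3.94750895e-04, -3.21466816e-04,
        1.73993720e-03, -1.95832418e-04]), 'joint_torque': array([-6.50283819e-04, -3.93683982e+01, -3.70179498e+01, -1.23298000e-04,
        7.15169474e-03, -7.48839966e-06]), 'ee_pos': array([ 0.26704443, -0.56439592,  0.23005593]), 'orientation': array([-0.68985489, -0.15565786,  0.68998996, -0.15422295]), 'contact_force': array([-0.28349566, -0.24441156,  0.04310281]), 'torque': array([ 0.02075864,  0.01376007, -0.00257655]), 'grip_width': 0.9996681146963587} 0.0187
side [[422.19541406   0.         283.84469912]
 [  0.         422.19541406 210.31450025]
 [  0.           0.           1.        ]] [ 0.71447137 -2.51663542  1.28738914] [0.44512339 0.24645008 1.02469604]
campos [0.0425755  0.82243654 0.79414099]
tall_bottle [(0.8, [286.7, 201.3]), (0.58, [321.5, 235.4]), (0.44, [165.7, 270.9])]
cup [(0.69, [310.3, 169.0])]
scale [(0.63, [329.8, 187.5]), (0.34, [309
[... 380 characters left out ...]
5.13870098   0.         281.69947313]
 [  0.         415.13870098 210.39164979]
 [  0.           0.           1.        ]] [ 2.11611191 -2.12803457  0.22339843] [-0.01150038  0.55236134  0.96111102]
campos [ 0.35193387 -0.00258107  1.05124002]
tall_bottle [(0.86, [282.3, 221.0]), (0.23, [149.8, 199.2])]
cup [(0.74, [315.2, 213.0])]
scale [(0.67, [382.0, 215.1])]
mat [(0.57, [172.5, 213.3])]
riser [(0.85, [265.5, 225.6]), (0.36, [402.2, 148.6])]
short_bottle_a [(0.74, [312.9, 214.9]), (0.66, [281.4, 220.7]), (0.59, [226.9, 227.8])]
spray_can_a [(0.84, [274.2, 272.9]), (0.61, [401.0, 146.0])]
solder_reel [(0.68, [150.2, 197.0])]
tin [(0.75, [163.5, 155.3])]
screwdriver [(0.56, [404.3, 268.9])]
```

View pics/side0.png

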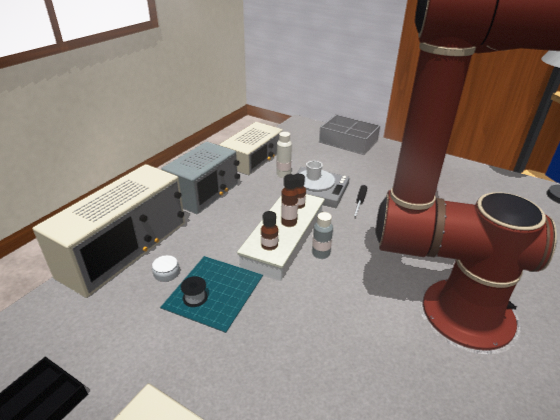

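View pics/top0.png

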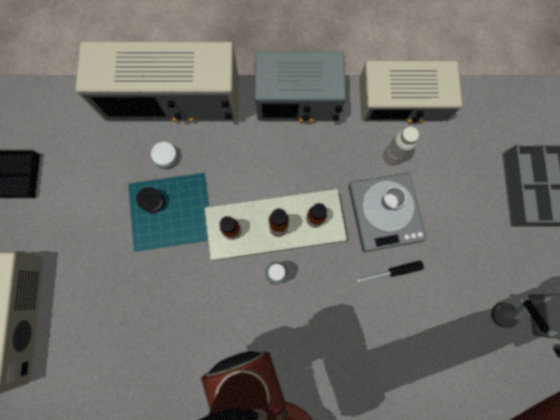

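```bash
cat > h.py <<'E'
from plant import *
import cv2, numpy as np
from scipy.spatial.transform import Rotation as Rn
from scipy.optimize import least_squares
class Cam:
    def __init__(s,n):
        c=capture(n); s.n=n; s.img=c["img"]; s.K=np.array(c["mtx"]); s.rv=np.array(c["rvec"]).ravel(); s.t=np.array(c["tvec"]).ravel()
        s.R=cv2.Rodrigues(s.rv)[0]; s.pos=-s.R.T@s.t
    def proj(s,P): return cv2.projectPoints(np.array(P,float).reshape(-1,3),s.rv,s.t,s.K,None)[0].reshape(-1,2)
    def ray(s,uv,z):
        d=s.R.T@np.linalg.inv(s.K)@np.array([uv[0],uv[1],1.0]); return s.pos+d*(z-s.pos[2])/d[2]
def circ(x,y,z,r,n=32):
    a=np.linspace(0,2*np.pi,n,endpoint=False); return np.c_[x+r*np.cos(a),y+r*np.sin(a),np.full(n,z)]
E
python3 - <<'E'
from h import *
lab={"tall_bottle":1,"cup":1,"scale":1,"mat":1,"riser":1,"short_bottle_a":1,"spray_can_a":1,"solder_reel":1,"tin":1,"screwdriver":1}
cs={n:Cam(n) for n in ["side","top"]}
import pickle
zmid={"tall_bottle":.135,"cup":.07,"scale":.04,"mat":.003,"riser":.06,"short_bottle_a":.11,"spray_can_a":.065,"solder_reel":.025,"tin":.0175,"screwdriver":.013}
out={}
for n,c in cs.items():
    for l in lab:
        r=trace(n,l); out[n,l]=r
        for d in r:
            uv=np.array(d["centre"])*[560,420]
            print(n,l,round(d["score"],2),uv.round(1),d["region"].sum(),c.ray(uv,zmid[l])[:2].round(3))
    cv2.imwrite(f"pics/{n}1.png",cv2.resize(c.img[:,:,::-1][120:330,120:450],None,fx=2.4,fy=2.4,interpolation=cv2.INTER_CUBIC))
pickle.dump({k:[(d["score"],d["region"]) for d in v] for k,v in out.items()},open("masks.pkl","wb"))
E
```

```text
side tall_bottle 0.62 [286.6 201. ] 741 [0.513 0.002]
side cup 0.71 [283.2 156.9] 619 [ 0.709 -0.306]
side cup 0.49 [311. 170.] 231 [ 0.584 -0.28 ]
side scale 0.66 [330.1 187.2] 1142 [ 0.502 -0.262]
side mat 0.8 [216.5 292.1] 3602 [0.551 0.274]
side riser 0.6 [280.4 246.5] 2761 [0.473 0.097]
side short_bottle_a 0.61 [268.6 234.5] 669 [0.494 0.123]
side short_bottle_a 0.55 [300.2 191.2] 264 [ 0.523 -0.094]
side spray_can_a 0.91 [321.8 234.3] 772 [ 0.401 -0.001]
side spray_can_a 0.62 [280.9 155.3] 607 [ 0.726 -0.319]
side solder_reel 0.94 [194.6 290.9] 681 [0.585 0.315]
side tin 0.88 [167.2 267.5] 580 [0.704 0.285]
side screwdriver 0.45 [361.3 193.3] 119 [ 0.414 -0.324]
side screwdriver 0.44 [328.5 182.7] 1103 [ 0.535 -0.324]
top tall_bottle 0.69 [230.5 231.7] 397 [0.488 0.101]
top cup 0.7 [390.1 198.3] 432 [ 0.578 -0.278]
top scale 0.68 [380.3 215.6] 3970 [ 0.541 -0.26 ]
top scale 0.3 [401.9 145.6] 773 [ 0.724 -0.325]
top mat 0.79 [170.6 214.8] 4626 [0.553 0.27 ]
top riser 0.79 [266.9 227.3] 5836 [0.51  0.021]
top short_bottle_a 0.73 [314.6 213.9] 437 [ 0.533 -0.09 ]
top short_bottle_a 0.71 [274.8 273.1] 416 [0.398 0.003]
top short_bottle_a 0.64 [230.5 228.6] 415 [0.499 0.104]
top spray_can_a 0.83 [400.1 146.4] 850 [ 0.713 -0.313]
top spray_can_a 0.67 [273.2 272.8] 366 [0.401 0.006]
top solder_reel 0.75 [150.5 197.5] 587 [0.593 0.317]
top tin 0.95 [165.9 155.4] 587 [0.707 0.285]
top screwdriver 0.95 [402.3 270.4] 331 [ 0.407 -0.314]
```

View pics/top1.png

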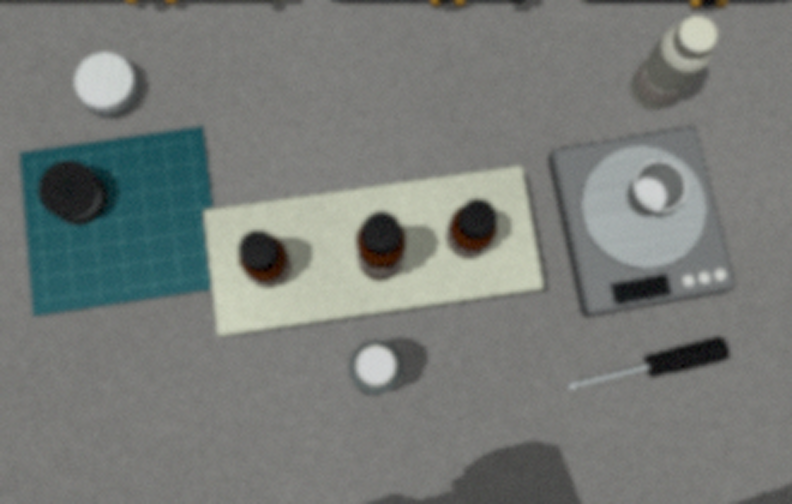

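View pics/side1.png

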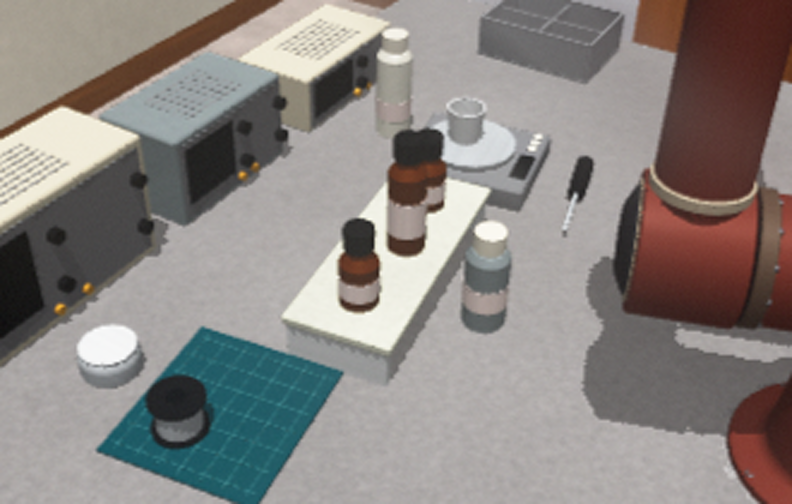

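```bash
python3 - <<'E'
from h import *
c=Cam("top"); s=Cam("side")
def t(u,v,z): return c.ray((120+u/2.4,120+v/2.4),z)[:2].round(4)
def sd(u,v,z): return s.ray((120+u/2.4,120+v/2.4),z)[:2].round(4)
print("mat",[t(*p,.003) for p in [(20,153),(203,127),(213,290),(33,315)]])
print("riser",[t(*p,.06) for p in [(203,210),(524,166),(544,288),(218,334)]])
print("scale",[t(*p,.034) for p in [(551,153),(697,127),(733,287),(586,316)]])
print("pan",t(644.5,206.5,.045),"side",sd(473,143,.045))
print("cup rim",t(658,187,.095),"side",sd(466,109,.095))
print("tall cap",t(381,230,.21),"side",sd(408,142,.21), sd(407,240,.06))
print("short",t(262,247,.16),t(477,216,.16),"side",sd(358,233,.16))
print("sprayA",t(376,363,.13),sd(490,235,.13),"sprayB",t(697,35,.16),sd(396,41,.16))
print("reel",t(72,187,.047),"side",sd(177,397,.047)," tin",t(104,82,.035))
print("screw",t(570,387,.01),t(725,348,.013))
E
```

```text
mat [array([0.6352, 0.3829]), array([0.6637, 0.186 ]), array([0.4849, 0.1701]), array([0.4596, 0.3578])]
riser [array([0.5593, 0.1731]), array([ 0.604 , -0.1545]), array([ 0.4779, -0.1703]), array([0.4339, 0.1546])]
scale [array([ 0.6247, -0.1875]), array([ 0.6527, -0.3444]), array([ 0.4813, -0.3699]), array([ 0.4522, -0.2167])]
pan [ 0.5641 -0.2803] side [ 0.5561 -0.2737]
cup rim [ 0.5732 -0.281 ] side [ 0.5706 -0.2737]
tall cap [ 0.5097 -0.0066] side [0.5035 0.0045] [ 0.5112 -0.0148]
short [0.5039 0.101 ] [ 0.5317 -0.0946] side [0.4963 0.1164]
sprayA [ 0.4008 -0.0017] [0.3949 0.0085] sprayB [ 0.7063 -0.3082] [ 0.6914 -0.2852]
reel [0.5869 0.3109] side [0.5824 0.3169]  tin [0.7045 0.2871]
screw [ 0.3814 -0.2018] [ 0.4202 -0.3644]
```

```bash
cat > ov.py <<'E'
from h import *
def draw(c,items,fn,box,f):
    x0,y0,x1,y1=box
    im=cv2.resize(c.img[:,:,::-1][y0:y1,x0:x1],None,fx=f,fy=f,interpolation=cv2.INTER_CUBIC).copy()
    for (x,y,z,r,col) in items:
        p=((c.proj(circ(x,y,z,r))-[x0,y0]+.5)*f).astype(int)
        cv2.polylines(im,[p.reshape(-1,1,2)],True,col,1)
    cv2.imwrite(fn,im)
G=(0,255,0);R=(0,0,255);Y=(0,255,255)
def items(P):
    o=[(*P["pan"],.045,.065,G),(*P["cup"],.095,.027,R)]
    x,y=P["tall"]; o+=[(x,y,.06,.023,G),(x,y,.165,.023,G),(x,y,.21,.0175,R)]
    for k in("sa","sb"):
        x,y=P[k]; o+=[(x,y,.06,.023,Y),(x,y,.16,.0175,Y)]
    x,y=P["ca"]; o+=[(x,y,0,.026,G)]
    x,y=P["cb"]; o+=[(x,y,0,.026,G)]
    x,y=P["reel"]; o+=[(x,y,.003,.03,R),(x,y,.047,.03,R)]
    return o
E
python3 - <<'E'
from ov import *
P=dict(pan=(.561,-.278),cup=(.573,-.279),tall=(.51,-.004),sa=(.5,.105),sb=(.528,-.096),ca=(.4,.002),cb=(.705,-.305),reel=(.586,.314))
draw(Cam("top"),items(P),"pics/t2.png",(120,130,430,300),2.5)
draw(Cam("side"),items(P),"pics/s2.png",(150,125,350,315),3)
E
```

```text
(no output)
```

View pics/t2.png

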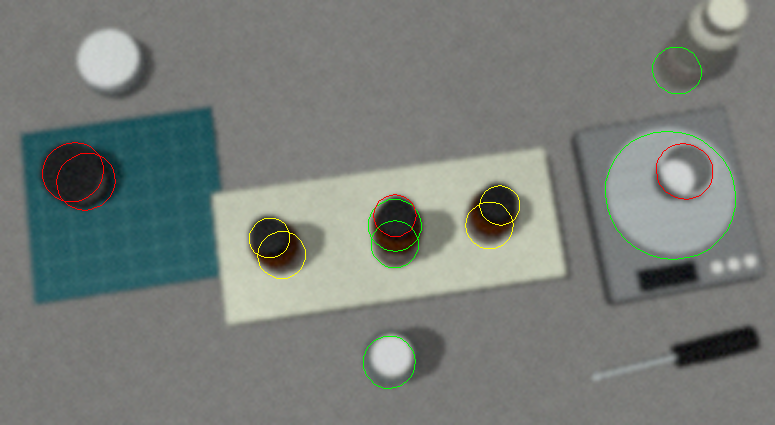

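View pics/s2.png

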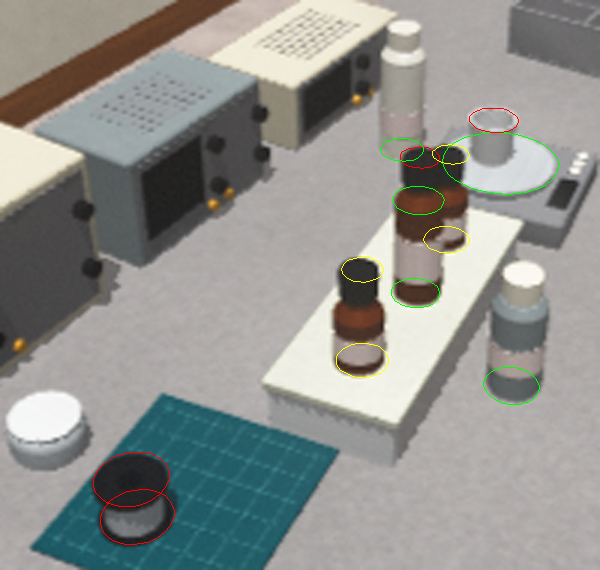

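```bash
cat > mv.py <<'E'
from h import *
import sys, json
def go(target,Rt=None):
    o=get_obs(); R0=Rn.from_quat(o["orientation"]); 
    d=R0.inv().apply(np.array(target)-o["ee_pos"])*100
    dr=np.zeros(3) if Rt is None else (R0.inv()*Rt).as_rotvec()*180/np.pi
    print("t",round(o["time"],2),"pos",o["ee_pos"].round(4),"q",o["q"].round(3),"w",round(o["grip_width"],3),"F",o["contact_force"].round(1))
    print("axes x,y,z:",R0.as_matrix().T.round(3).tolist())
    print("travel",d.round(2),"dr",dr.round(1))
    open("log.jsonl","a").write(json.dumps([o["q"].tolist(),o["ee_pos"].tolist(),o["orientation"].tolist()])+"\n")
def frame(x,y):
    x=np.array(x,float);x/=np.linalg.norm(x);y=np.array(y,float);y-=x*(x@y);y/=np.linalg.norm(y)
    return Rn.from_matrix(np.c_[x,y,np.cross(x,y)])
E
python3 - <<'E'
from mv import *
go([.572,-.279,.16],frame([0,0,-1],[.4276,-.904,0]))
E
```

```text
t 2.4 pos [ 0.2672 -0.565   0.2313] q [-1.248  0.053  1.613 -0.     1.476 -0.119] w 1.002 F [-0.5  0.   0.2]
axes x,y,z: [[-0.0, 0.0, -1.0], [0.428, -0.904, -0.0], [-0.904, -0.428, 0.0]]
travel [  7.13 -12.82 -39.78] dr [-0.  0.  0.]
```

Request:
arm_command:
  plan:
    - {"fingers":0,"travel":[0.3,-0.6,-2],"dr":[0,0,0]}
    - {"fingers":0,"travel":[1,-1.9,-6],"dr":[0,0,0]}
    - {"fingers":0,"travel":[1.8,-3.3,-10.3],"dr":[0,0,0]}
    - {"fingers":0,"travel":[2.6,-4.8,-14.8],"dr":[0,0,0]}
    - {"fingers":0,"travel":[3.4,-6.2,-19.3],"dr":[0,0,0]}
    - {"fingers":0,"travel":[4.2,-7.7,-23.8],"dr":[0,0,0]}
    - {"fingers":0,"travel":[5.1,-9.1,-28.3],"dr":[0,0,0]}
    - {"fingers":0,"travel":[5.9,-10.6,-32.8],"dr":[0,0,0]}
    - {"fingers":0,"travel":[6.6,-12,-37],"dr":[0,0,0]}
    - {"fingers":0,"travel":[7.1,-12.8,-39.8],"dr":[0,0,0]}
  force: 30

```text
time: 3.4
ee_pos: [0.5739, -0.2765, 0.1597]
orientation: [0.69, 0.156, -0.69, 0.155]
contact_force: [0.6, 0.1, -0.9]
grip_width: 0.999
```

```bash
python3 - <<'E'
from mv import *
go([.572,-.279,.060],frame([0,0,-1],[.4276,-.904,0]))
E
```

```text
t 3.4 pos [ 0.5739 -0.2765  0.1597] q [-5.660e-01  1.330e-01  1.649e+00  1.000e-03  1.360e+00  5.610e-01] w 0.999 F [ 0.6  0.1 -0.9]
axes x,y,z: [[-0.0, 0.001, -1.0], [0.43, -0.903, -0.001], [-0.903, -0.43, -0.0]]
travel [9.97 0.16 0.28] dr [ 0.1 -0.   0. ]
```

Request:
arm_command:
  plan:
    - {"fingers":0,"travel":[1.5,0.1,0.1],"dr":[0,0,0]}
    - {"fingers":0,"travel":[4.5,0.1,0.2],"dr":[0,0,0]}
    - {"fingers":0,"travel":[7.5,0.2,0.3],"dr":[0,0,0]}
    - {"fingers":0,"travel":[9.6,0.2,0.3],"dr":[0,0,0]}
    - {"fingers":0,"travel":[10.3,0.2,0.3],"dr":[0,0,0]}
    - {"fingers":60,"travel":[10.3,0.2,0.3],"dr":[0,0,0]}
    - {"fingers":255,"travel":[10.3,0.2,0.3],"dr":[0,0,0]}
    - {"fingers":255,"travel":[10.3,0.2,0.3],"dr":[0,0,0]}
    - {"fingers":255,"travel":[10.3,0.2,0.3],"dr":[0,0,0]}
    - {"fingers":255,"travel":[10.3,0.2,0.3],"dr":[0,0,0]}
  force: 30

```text
time: 4.4
ee_pos: [0.5717, -0.2832, 0.0595]
orientation: [0.691, 0.154, -0.689, 0.156]
contact_force: [1.1, -1.7, 4.2]
grip_width: 0.608
```

```bash
python3 - <<'E'
from mv import *
go([.572,-.279,.30],frame([0,0,-1],[.4276,-.904,0]))
c=Cam("side"); cv2.imwrite("pics/s3.png",cv2.resize(c.img[100:260,200:400,::-1],None,fx=3,fy=3))
E
```

```text
t 4.4 pos [ 0.5717 -0.2832  0.0595] q [-0.576  0.238  1.709 -0.     1.19   0.553] w 0.608 F [ 1.1 -1.7  4.2]
axes x,y,z: [[0.003, -0.002, -1.0], [0.428, -0.904, 0.003], [-0.904, -0.428, -0.002]]
travel [-24.05  -0.28  -0.25] dr [-0.  -0.1 -0.2]
```

View pics/s3.png

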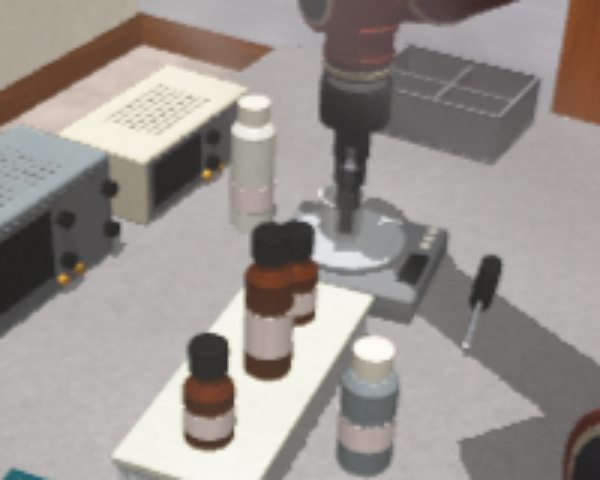

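Request:
arm_command:
  plan:
    - {"fingers":255,"travel":[-1.2,0,0],"dr":[0,0,0]}
    - {"fingers":255,"travel":[-4,0,0],"dr":[0,0,0]}
    - {"fingers":255,"travel":[-8,0,0],"dr":[0,0,0]}
    - {"fingers":255,"travel":[-12.5,0,0],"dr":[0,0,0]}
    - {"fingers":255,"travel":[-17,-1,-0.4],"dr":[0,0,0]}
    - {"fingers":255,"travel":[-21,-3,-1.1],"dr":[0,0,0]}
    - {"fingers":255,"travel":[-23.5,-6.5,-2.4],"dr":[-2,0,0]}
    - {"fingers":255,"travel":[-24,-11,-4],"dr":[-5,0,0]}
    - {"fingers":255,"travel":[-24,-15.5,-5.7],"dr":[-8,0,0]}
    - {"fingers":255,"travel":[-24,-20,-7.3],"dr":[-11,0,0]}

```text
time: 5.45
ee_pos: [0.5501, -0.0683, 0.2978]
orientation: [0.672, 0.221, -0.672, 0.221]
contact_force: [0.1, 0.2, -0.5]
grip_width: 0.61
```

```bash
python3 - <<'E'
from mv import *
go([.524,.249,.30],frame([0,0,-1],[.707,-.707,0]))
E
```

```text
t 5.45 pos [ 0.5501 -0.0683  0.2978] q [-0.258 -0.147  1.696  0.     1.592  0.677] w 0.61 F [ 0.1  0.2 -0.5]
axes x,y,z: [[0.0, 0.0, -1.0], [0.594, -0.805, -0.0], [-0.805, -0.594, -0.0]]
travel [ -0.21 -27.08 -16.74] dr [-8.6 -0.   0. ]
```

Request:
arm_command:
  plan:
    - {"fingers":255,"travel":[0,-4,-2.5],"dr":[-2,0,0]}
    - {"fingers":255,"travel":[0,-8,-5],"dr":[-4,0,0]}
    - {"fingers":255,"travel":[0,-12,-7.4],"dr":[-6,0,0]}
    - {"fingers":255,"travel":[0,-16,-9.9],"dr":[-8,0,0]}
    - {"fingers":255,"travel":[0,-20,-12.4],"dr":[-8.6,0,0]}
    - {"fingers":255,"travel":[0,-23.7,-14.6],"dr":[-8.6,0,0]}
    - {"fingers":255,"travel":[1.5,-26,-16.1],"dr":[-8.6,0,0]}
    - {"fingers":255,"travel":[5,-27.1,-16.7],"dr":[-8.6,0,0]}
    - {"fingers":255,"travel":[9.5,-27.1,-16.7],"dr":[-8.6,0,0]}
    - {"fingers":255,"travel":[14,-27.1,-16.7],"dr":[-8.6,0,0]}

```text
time: 6.45
ee_pos: [0.5244, 0.2479, 0.1565]
orientation: [0.654, 0.271, -0.653, 0.271]
contact_force: [0.3, 0.4, -1.2]
grip_width: 0.605
```

```bash
python3 - <<'E'
from mv import *
go([.524,.249,.0185],frame([0,0,-1],[.707,-.707,0]))
c=Cam("side"); cv2.imwrite("pics/s4.png",cv2.resize(c.img[150:350,140:360,::-1],None,fx=3,fy=3))
E
```

```text
t 6.45 pos [0.5244 0.2479 0.1565] q [0.313 0.004 1.79  0.    1.347 1.099] w 0.605 F [ 0.3  0.4 -1.2]
axes x,y,z: [[0.001, 0.0, -1.0], [0.707, -0.707, 0.0], [-0.707, -0.707, -0.001]]
travel [13.8  -0.11 -0.03] dr [ 0. -0. -0.]
```

View pics/s4.png

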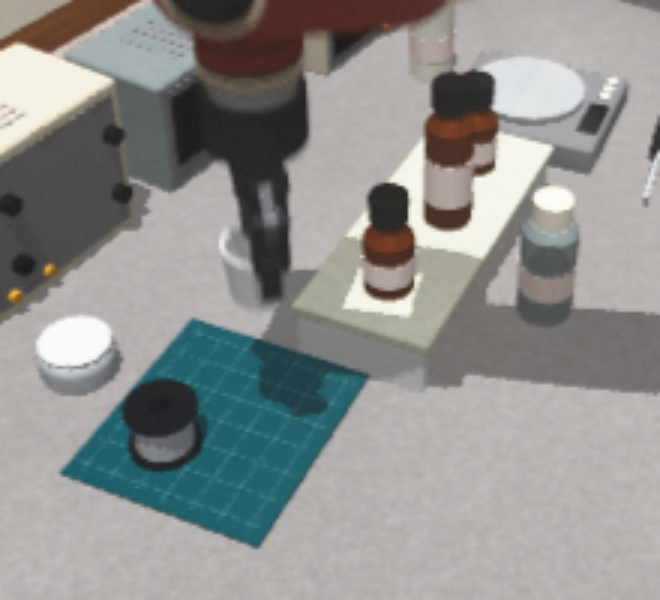

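Request:
arm_command:
  plan:
    - {"fingers":255,"travel":[4,-0.1,0],"dr":[0,0,0]}
    - {"fingers":255,"travel":[8,-0.1,0],"dr":[0,0,0]}
    - {"fingers":255,"travel":[11,-0.1,0],"dr":[0,0,0]}
    - {"fingers":255,"travel":[13,-0.1,0],"dr":[0,0,0]}
    - {"fingers":255,"travel":[13.7,-0.1,0],"dr":[0,0,0]}
    - {"fingers":255,"travel":[13.9,-0.1,0],"dr":[0,0,0]}
    - {"fingers":255,"travel":[13.9,-0.1,0],"dr":[0,0,0]}
    - {"fingers":45,"travel":[13.9,-0.1,0],"dr":[0,0,0]}
    - {"fingers":45,"travel":[13.9,-0.1,0],"dr":[0,0,0]}
    - {"fingers":45,"travel":[13.9,-0.1,0],"dr":[0,0,0]}

```text
time: 7.5
ee_pos: [0.525, 0.2481, 0.0195]
orientation: [0.654, 0.27, -0.653, 0.27]
contact_force: [-0.1, 1.0, 0.2]
grip_width: 0.825
```

```bash
python3 - <<'E'
from mv import *
go([.524,.249,.30],frame([0,0,-1],[.707,-.707,0]))
c=Cam("side"); cv2.imwrite("pics/s5.png",cv2.resize(c.img[150:350,140:360,::-1],None,fx=3,fy=3))
E
```

```text
t 7.5 pos [0.525  0.2481 0.0195] q [0.313 0.173 1.863 0.    1.104 1.1  ] w 0.825 F [-0.1  1.   0.2]
axes x,y,z: [[0.002, 0.001, -1.0], [0.706, -0.708, 0.001], [-0.708, -0.706, -0.002]]
travel [-28.05  -0.12  -0.04] dr [-0.1 -0.1 -0. ]
```

View pics/s5.png

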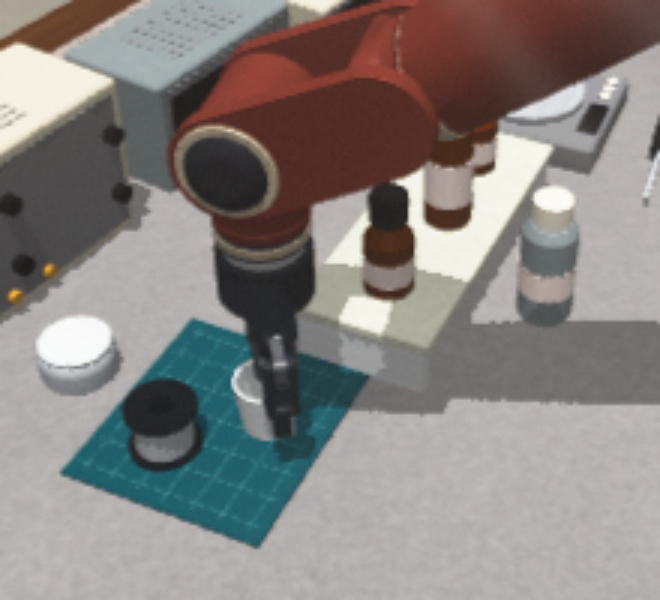

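Request:
arm_command:
  plan:
    - {"fingers":45,"travel":[-1,-0.1,0],"dr":[0,0,0]}
    - {"fingers":45,"travel":[-3,-0.1,0],"dr":[0,0,0]}
    - {"fingers":45,"travel":[-6,-0.1,0],"dr":[0,0,0]}
    - {"fingers":0,"travel":[-10,0,0],"dr":[0,0,0]}
    - {"fingers":0,"travel":[-14.5,0,0],"dr":[0,0,0]}
    - {"fingers":0,"travel":[-19,0,0],"dr":[0,0,0]}
    - {"fingers":0,"travel":[-23.5,0,0],"dr":[0,0,0]}
    - {"fingers":0,"travel":[-26.5,0,0],"dr":[0,0,0]}
    - {"fingers":0,"travel":[-28,0,0],"dr":[0,0,0]}
    - {"fingers":0,"travel":[-28,0,0],"dr":[0,0,0]}

```text
time: 8.55
ee_pos: [0.5252, 0.2482, 0.3015]
orientation: [0.655, 0.27, -0.652, 0.27]
contact_force: [0.1, -0.7, -0.8]
grip_width: 1.003
```

```bash
cat > kin.py <<'E'
import numpy as np, json
from scipy.spatial.transform import Rotation as Rn
from scipy.optimize import least_squares
# p: h,d,L1,e (elbow offset perpendicular), L2, w (wrist offset perp), L3, lat3
def fk(q,p):
    h,d,L1,e,L2,w,L3,t=p
    E=lambda ax,a: Rn.from_euler(ax,a).as_matrix()
    T=E('z',q[0]); pos=np.array([0,0,h])+T@np.array([0,d,0])
    T=T@E('y',q[1]); pos=pos+T@np.array([0,0,L1])
    T=T@E('y',q[2]); pos=pos+T@np.array([e,0,L2])
    T=T@E('z',q[3]); 
    T=T@E('y',q[4]); pos=pos+T@np.array([w,t,L3])
    T=T@E('z',q[5])
    # tool x = local z ; at q6=0 tool down, tool y = q1 direction
    return pos,T
def load():
    D=[json.loads(l) for l in open("log.jsonl")]; return D
def fit():
    D=load()
    def res(p): return np.concatenate([fk(q,p)[0]-np.array(x) for q,x,_ in D])
    p0=np.array([.2,.07,.4,0,.4,0,.25,0])
    r=least_squares(lambda p: np.r_[res(p),1e-3*(p-p0)],p0)
    return r.x,np.abs(res(r.x)).max(),D
E
python3 - <<'E'
from mv import *
go([.524,.249,.30])
from kin import *
p,m,D=fit(); print(p.round(4),m)
for q,x,o in D[-2:]:
    T=fk(q,p)[1]; print((T.T@Rn.from_quat(o).as_matrix()).round(3))
E
```

```text
t 8.55 pos [0.5252 0.2482 0.3015] q [ 0.313 -0.088  1.636  0.     1.588  1.1  ] w 1.003 F [ 0.1 -0.7 -0.8]
axes x,y,z: [[0.005, 0.002, -1.0], [0.706, -0.708, 0.002], [-0.708, -0.706, -0.005]]
travel [ 0.15 -0.14  0.02] dr [0. 0. 0.]
[ 0.2359  0.0728  0.4264  0.0957  0.6099 -0.      0.2774  0.0014] 7.890352477835094e-06
[[ 0. -1. -0.]
 [ 0.  0. -1.]
 [ 1. -0.  0.]]
[[ 0. -1. -0.]
 [ 0.  0. -1.]
 [ 1.  0.  0.]]
```

```bash
python3 - <<'E'
from mv import *
s,c=np.sin(.35),np.cos(.35)
go([.508,-.004,.34],frame([0,s,-c],[0,-c,-s]))
E
```

```text
t 8.55 pos [0.5252 0.2482 0.3015] q [ 0.313 -0.088  1.636  0.     1.588  1.1  ] w 1.003 F [ 0.1 -0.7 -0.8]
axes x,y,z: [[0.005, 0.002, -1.0], [0.706, -0.708, 0.002], [-0.708, -0.706, -0.005]]
travel [-3.9  16.65 19.  ] dr [ 44.5   7.6 -19. ]
```

Request:
arm_command:
  plan:
    - {"fingers":0,"travel":[-0.3,1,1.1],"dr":[2.5,0.4,-1]}
    - {"fingers":0,"travel":[-0.8,3.3,3.8],"dr":[8,1.4,-3.4]}
    - {"fingers":0,"travel":[-1.3,5.5,6.3],"dr":[14,2.4,-6]}
    - {"fingers":0,"travel":[-1.8,7.7,8.8],"dr":[20,3.4,-8.6]}
    - {"fingers":0,"travel":[-2.3,9.9,11.3],"dr":[26,4.4,-11.1]}
    - {"fingers":0,"travel":[-2.8,12.1,13.8],"dr":[32,5.5,-13.7]}
    - {"fingers":0,"travel":[-3.3,14.2,16.2],"dr":[38,6.5,-16.2]}
    - {"fingers":0,"travel":[-3.7,15.9,18.1],"dr":[42.5,7.3,-18.1]}
    - {"fingers":0,"travel":[-3.9,16.6,19],"dr":[44.5,7.6,-19]}
    - {"fingers":0,"travel":[-3.9,16.6,19],"dr":[44.5,7.6,-19]}

```text
time: 9.55
ee_pos: [0.5062, -0.0055, 0.3344]
orientation: [-0.694, -0.121, 0.699, 0.125]
contact_force: [0.2, -0.1, -0.6]
grip_width: 0.999
```

```bash
python3 - <<'E'
from mv import *
go([.508,-.004,.30],frame([0,0,-1],[0,-1,0]))
from kin import *
p,m,D=fit(); print(p.round(4),m)
q,x,o=D[-1]
T=fk(q,p)[1]; print((T.T@Rn.from_quat(o).as_matrix()).round(3))
s=Cam("side"); t=Cam("top")
cv2.imwrite("pics/s6.png",cv2.resize(s.img[120:320,160:360,::-1],None,fx=3,fy=3))
for l in ("mat","cup"):
  r=trace("side",l); print(l,[(d["score"],np.array(d["centre"])*[560,420]) for d in r])
E
```

```text
t 9.55 pos [ 0.5062 -0.0055  0.3344] q [-0.34  -0.242  1.746  0.332  1.755  1.278] w 0.999 F [ 0.2 -0.1 -0.6]
axes x,y,z: [[-0.007, 0.342, -0.94], [-0.006, -0.94, -0.342], [-1.0, 0.004, 0.009]]
travel [ 3.28  1.04 -0.21] dr [-0.3  0.4 20. ]
[ 0.238   0.0742  0.4264  0.0957  0.6099 -0.      0.2795  0.    ] 4.0172146686945354e-07
[[ 0. -1. -0.]
 [ 0.  0. -1.]
 [ 1.  0.  0.]]
mat [(0.63, array([210.784, 296.394]))]
cup [(0.79, array([226.688, 280.182])), (0.44, array([166.096, 267.708]))]
```

View pics/s6.png

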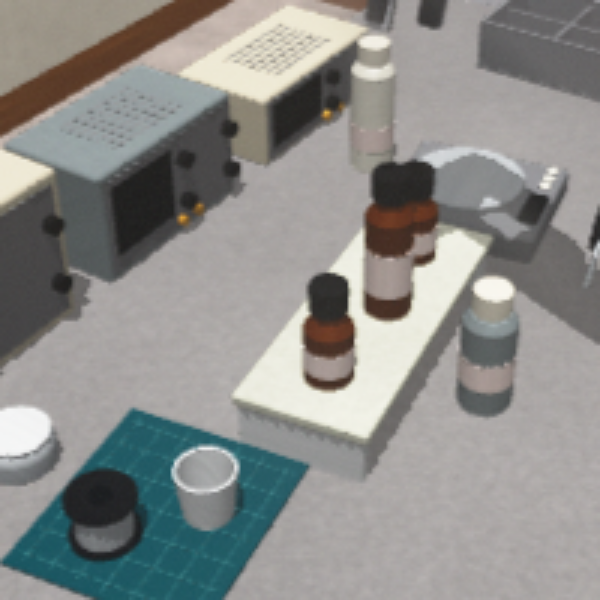

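Request:
arm_command:
  plan:
    - {"fingers":0,"travel":[0.2,0.1,0],"dr":[0,0,2]}
    - {"fingers":0,"travel":[0.7,0.3,-0.1],"dr":[0,0,5]}
    - {"fingers":0,"travel":[1.3,0.5,-0.2],"dr":[-0.1,0.1,9]}
    - {"fingers":0,"travel":[2.1,0.7,-0.3],"dr":[-0.2,0.2,13]}
    - {"fingers":0,"travel":[2.8,0.9,-0.3],"dr":[-0.3,0.3,17]}
    - {"fingers":0,"travel":[3.2,1.1,-0.4],"dr":[-0.3,0.4,19.5]}
    - {"fingers":0,"travel":[3.3,1.1,-0.4],"dr":[-0.3,0.4,20]}
    - {"fingers":0,"travel":[3.3,1.1,-0.4],"dr":[-0.3,0.4,20]}
    - {"fingers":0,"travel":[3.3,1.1,-0.4],"dr":[-0.3,0.4,20]}
    - {"fingers":0,"travel":[3.3,1.1,-0.4],"dr":[-0.3,0.4,20]}

```text
time: 10.75
ee_pos: [0.5109, -0.0032, 0.3028]
orientation: [0.709, 0.001, -0.706, 0.001]
contact_force: [0.2, 0.3, 0.4]
grip_width: 1.0
```

```bash
python3 - <<'E'
from mv import *
go([.510,-.005,.178],frame([0,0,-1],[0,-1,0]))
from ov import *
c=Cam("side"); P=[(.51,-.005,.06,.023,G),(.51,-.005,.165,.023,G),(.51,-.005,.21,.0175,R),(.51,-.005,.178,.0175,R)]
draw(c,P,"pics/s7.png",(240,110,340,250),5)
draw(Cam("top"),P,"pics/t7.png",(200,130,400,280),4)
E
```

```text
t 10.75 pos [ 0.5109 -0.0032  0.3028] q [-0.152 -0.259  1.784 -0.     1.612  1.415] w 1.0 F [0.2 0.3 0.4]
axes x,y,z: [[0.004, -0.001, -1.0], [0.003, -1.0, 0.001], [-1.0, -0.003, -0.004]]
travel [12.48  0.17  0.14] dr [ 0.2 -0.2 -0. ]
```

View pics/s7.png

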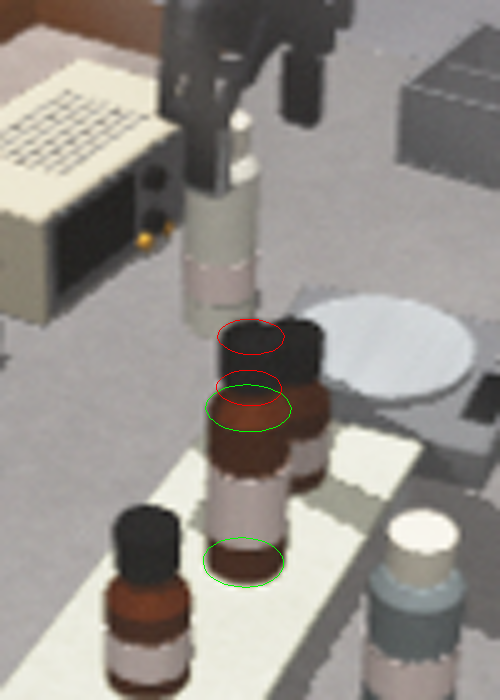

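View pics/t7.png

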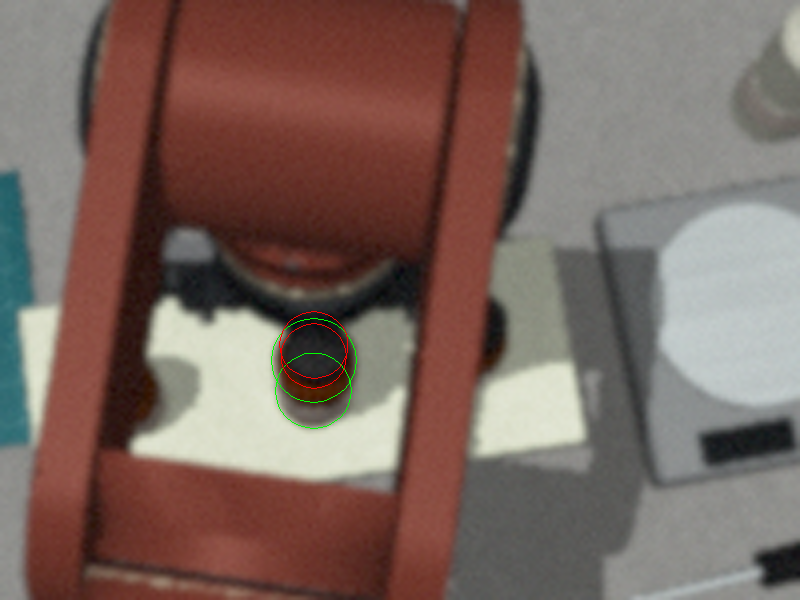

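Request:
arm_command:
  plan:
    - {"fingers":0,"travel":[1.2,0.1,0.1],"dr":[0,0,0]}
    - {"fingers":0,"travel":[4,0.1,0.1],"dr":[0,0,0]}
    - {"fingers":0,"travel":[7.5,0.2,0.1],"dr":[0,0,0]}
    - {"fingers":0,"travel":[10.5,0.2,0.1],"dr":[0,0,0]}
    - {"fingers":0,"travel":[12,0.2,0.1],"dr":[0,0,0]}
    - {"fingers":60,"travel":[12.3,0.2,0.1],"dr":[0,0,0]}
    - {"fingers":110,"travel":[12.3,0.2,0.1],"dr":[0,0,0]}
    - {"fingers":255,"travel":[12.3,0.2,0.1],"dr":[0,0,0]}
    - {"fingers":255,"travel":[12.3,0.2,0.1],"dr":[0,0,0]}
    - {"fingers":255,"travel":[12.3,0.2,0.1],"dr":[0,0,0]}
  force: 80

```text
time: 11.85
ee_pos: [0.5117, -0.0054, 0.182]
orientation: [0.71, 0.001, -0.704, 0.002]
contact_force: [0.6, 0.4, 5.1]
grip_width: 0.386
```

```bash
python3 - <<'E'
from mv import *
go([.510,-.005,.32],frame([0,0,-1],[0,-1,0]))
c=Cam("side"); cv2.imwrite("pics/s8.png",cv2.resize(c.img[110:250,240:340,::-1],None,fx=5,fy=5))
E
```

```text
t 11.85 pos [ 0.5117 -0.0054  0.182 ] q [-1.560e-01 -1.930e-01  1.929e+00 -1.000e-03  1.397e+00  1.411e+00] w 0.386 F [0.6 0.4 5.1]
axes x,y,z: [[0.008, -0.002, -1.0], [0.004, -1.0, 0.002], [-1.0, -0.004, -0.008]]
travel [-13.8   -0.02   0.06] dr [ 0.2 -0.5 -0.1]
```

View pics/s8.png

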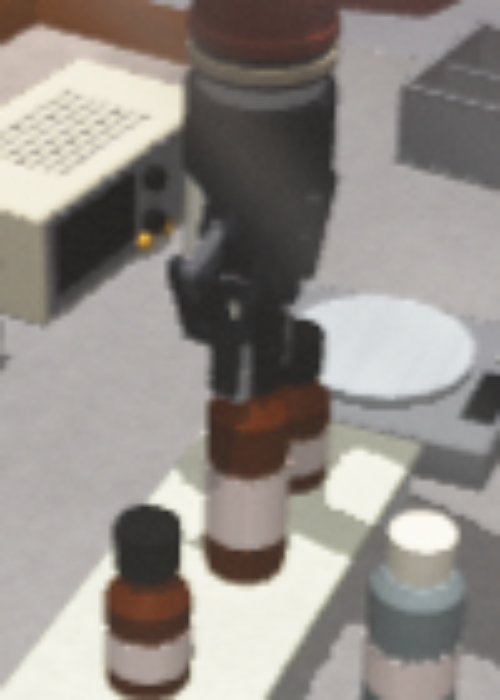

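```bash
cat >> kin.py <<'E'
P_=fit()[0]
M=np.array([[0,-1,0],[0,0,-1],[1,0,0.]])
def ee(q):
    x,T=fk(q,P_); return x,T@M
def ik(x,R,q0):
    def res(q):
        xx,RR=ee(q); return np.r_[(xx-x)*10,(Rn.from_matrix(RR.T@R)).as_rotvec()]
    r=least_squares(res,q0); return r.x,np.abs(r.fun).max()
E
cat > flip.py <<'E'
from mv import *
import kin
L3=kin.P_[6]
W=np.array([.58,-.15,.64]); q1=np.arctan2(W[1],W[0])-np.arcsin(kin.P_[1]/np.hypot(*W[:2]))
u=np.array([np.cos(q1),np.sin(q1),0]); Rd=frame([0,0,-1],[np.sin(q1),-np.cos(q1),0])
def pose(th):
    R=Rn.from_rotvec(u*th)*Rd; return W+L3*R.apply([1,0,0]),R
E
python3 - <<'E'
from flip import *
x,R=pose(0); go(x,R)
q=get_obs()["q"]
for th in np.radians(np.arange(0,181,15)):
    x,R=pose(th); q,m=kin.ik(x,R.as_matrix(),q); print(round(np.degrees(th)),x.round(3),q.round(3),round(m,5))
E
```

```text
t 11.9 pos [ 0.5117 -0.0054  0.182 ] q [-1.560e-01 -1.930e-01  1.929e+00 -1.000e-03  1.397e+00  1.411e+00] w 0.385 F [ 0.2 -0.8  5. ]
axes x,y,z: [[0.008, -0.002, -1.0], [0.004, -1.0, 0.002], [-1.0, -0.004, -0.008]]
travel [-17.77  14.52  -6.92] dr [21.8 -0.5 -0. ]
0 [ 0.58  -0.15   0.361] [-0.377 -0.053  1.506 -0.     1.688  1.571] 0.0
15 [ 0.607 -0.083  0.37 ] [-0.377 -0.053  1.506  0.264  1.684  1.601] 0.0
30 [ 0.631 -0.02   0.398] [-0.377 -0.053  1.506  0.527  1.672  1.63 ] 0.0
45 [0.653 0.034 0.442] [-0.377 -0.053  1.506  0.789  1.653  1.654] 0.0
60 [0.669 0.075 0.5  ] [-0.377 -0.053  1.506  1.05   1.629  1.672] 0.0
75 [0.679 0.101 0.568] [-0.377 -0.053  1.506  1.311  1.601  1.684] 0.0
90 [0.683 0.11  0.64 ] [-0.377 -0.053  1.506  1.571  1.571  1.688] 0.0
105 [0.679 0.101 0.712] [-0.377 -0.053  1.506  1.831  1.541  1.684] 0.0
120 [0.669 0.075 0.78 ] [-0.377 -0.053  1.506  2.091  1.512  1.672] 0.0
135 [0.653 0.034 0.838] [-0.377 -0.053  1.506  2.353  1.488  1.654] 0.0
150 [ 0.631 -0.02   0.882] [-0.377 -0.053  1.506  2.615  1.469  1.63 ] 0.0
165 [ 0.607 -0.083  0.91 ] [-0.377 -0.053  1.506  2.878  1.458  1.601] 0.0
180 [ 0.58  -0.15   0.919] [-0.377 -0.053  1.506  3.142  1.454  1.571] 0.0
```

Request:
arm_command:
  plan:
    - {"fingers":255,"travel":[0,0,0],"dr":[0,0,0]}
    - {"fingers":255,"travel":[-0.6,0,0],"dr":[0,0,0]}
    - {"fingers":255,"travel":[-2,0,0],"dr":[0,0,0]}
    - {"fingers":255,"travel":[-4,0,0],"dr":[0,0,0]}
    - {"fingers":255,"travel":[-6.5,0,0],"dr":[0,0,0]}
    - {"fingers":255,"travel":[-9,0,0],"dr":[0,0,0]}
    - {"fingers":255,"travel":[-11.5,0.2,-0.1],"dr":[0,0,0]}
    - {"fingers":255,"travel":[-14,1,-0.5],"dr":[1.5,0,0]}
    - {"fingers":255,"travel":[-16,2.5,-1.2],"dr":[3.5,0,0]}
    - {"fingers":255,"travel":[-17,4,-1.9],"dr":[6,0,0]}
  force: 110

```text
time: 12.9
ee_pos: [0.5293, -0.0451, 0.3528]
orientation: [0.709, -0.036, -0.704, -0.036]
contact_force: [0.0, 0.6, -1.3]
grip_width: 0.376
```

```bash
python3 - <<'E'
from flip import *
x,R=pose(0); go(x,R)
c=Cam("side"); cv2.imwrite("pics/s9.png",cv2.resize(c.img[50:250,200:400,::-1],None,fx=3,fy=3))
E
```

```text
t 12.9 pos [ 0.5293 -0.0451  0.3528] q [-0.225 -0.22   1.67   0.     1.684  1.447] w 0.376 F [ 0.   0.6 -1.3]
axes x,y,z: [[0.007, -0.002, -1.0], [-0.102, -0.995, 0.001], [-0.995, 0.102, -0.007]]
travel [-0.71  9.92 -6.12] dr [15.8 -0.4  0. ]
```

View pics/s9.png

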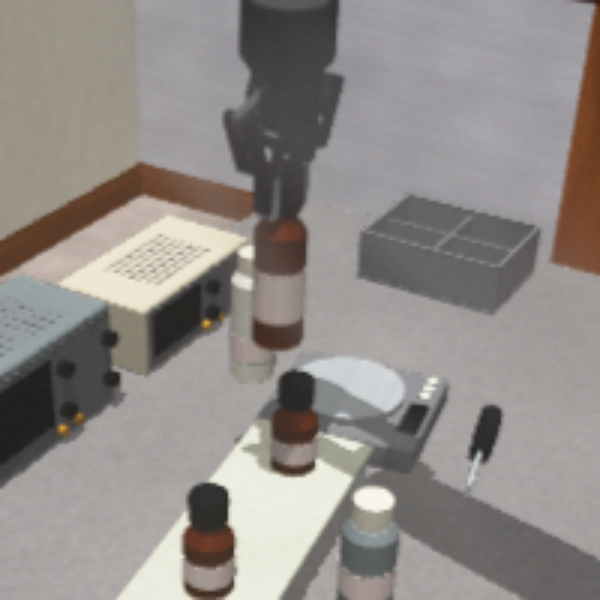

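Request:
arm_command:
  plan:
    - {"fingers":255,"travel":[-0.3,1.5,-0.9],"dr":[2,0,0]}
    - {"fingers":255,"travel":[-0.5,3.3,-2],"dr":[5,-0.1,0]}
    - {"fingers":255,"travel":[-0.6,5.2,-3.2],"dr":[8,-0.2,0]}
    - {"fingers":255,"travel":[-0.7,7,-4.3],"dr":[11,-0.3,0]}
    - {"fingers":255,"travel":[-0.7,8.5,-5.2],"dr":[13.5,-0.3,0]}
    - {"fingers":255,"travel":[-0.7,9.5,-5.8],"dr":[15,-0.4,0]}
    - {"fingers":255,"travel":[-0.7,9.9,-6.1],"dr":[15.8,-0.4,0]}
    - {"fingers":255,"travel":[-0.7,9.9,-6.1],"dr":[15.8,-0.4,0]}
    - {"fingers":255,"travel":[-0.7,9.9,-6.1],"dr":[15.8,-0.4,0]}
    - {"fingers":255,"travel":[-0.7,9.9,-6.1],"dr":[15.8,-0.4,0]}

```text
time: 13.95
ee_pos: [0.5793, -0.1488, 0.3571]
orientation: [-0.694, 0.132, 0.696, 0.132]
contact_force: [0.0, 0.2, -1.7]
grip_width: 0.379
```

```bash
cat > fl.py <<'E'
from flip import *
import sys
a=[float(v) for v in sys.argv[1:]]
x,R=pose(np.radians(a[-1])); go(x,R)
o=get_obs(); R0=Rn.from_quat(o["orientation"])
for th in a:
    x,R=pose(np.radians(th)); print(th,(R0.inv().apply(x-o["ee_pos"])*100).round(1),((R0.inv()*R).as_rotvec()*180/np.pi).round(1))
E
python3 fl.py 2 5 9 13.5 18 22.5 27 31.5 36 40.5
```

```text
t 13.95 pos [ 0.5793 -0.1488  0.3571] q [-0.376 -0.053  1.512 -0.     1.685  1.571] w 0.379 F [ 0.   0.2 -1.7]
axes x,y,z: [[-0.003, 0.001, -1.0], [-0.367, -0.93, 0.0], [-0.93, 0.367, 0.003]]
travel [ -7.04 -18.07  -0.11] dr [  0.    0.2 -40.5]
2.0 [-0.4 -0.9 -0.1] [ 0.1  0.2 -2. ]
5.0 [-0.4 -2.4 -0.1] [ 0.1  0.2 -5. ]
9.0 [-0.7 -4.3 -0.1] [ 0.1  0.2 -9. ]
13.5 [-1.1 -6.4 -0.1] [  0.1   0.2 -13.5]
18.0 [-1.7 -8.6 -0.1] [  0.1   0.2 -18. ]
22.5 [ -2.5 -10.6  -0.1] [  0.    0.2 -22.5]
27.0 [ -3.4 -12.6  -0.1] [  0.    0.2 -27. ]
31.5 [ -4.5 -14.5  -0.1] [  0.    0.2 -31.5]
36.0 [ -5.7 -16.3  -0.1] [  0.    0.2 -36. ]
40.5 [ -7.  -18.1  -0.1] [  0.    0.2 -40.5]
```

Request:
arm_command:
  plan:
    - {"fingers":255,"travel":[-0.3,-0.9,0],"dr":[0,0.2,-2]}
    - {"fingers":255,"travel":[-0.4,-2.4,-0.1],"dr":[0,0.2,-5]}
    - {"fingers":255,"travel":[-0.7,-4.3,-0.1],"dr":[0,0.2,-9]}
    - {"fingers":255,"travel":[-1.1,-6.4,-0.1],"dr":[0,0.2,-13.5]}
    - {"fingers":255,"travel":[-1.7,-8.6,-0.1],"dr":[0,0.2,-18]}
    - {"fingers":255,"travel":[-2.5,-10.6,-0.1],"dr":[0,0.2,-22.5]}
    - {"fingers":255,"travel":[-3.4,-12.6,-0.1],"dr":[0,0.2,-27]}
    - {"fingers":255,"travel":[-4.5,-14.5,-0.1],"dr":[0,0.2,-31.5]}
    - {"fingers":255,"travel":[-5.7,-16.3,-0.1],"dr":[0,0.2,-36]}
    - {"fingers":255,"travel":[-7,-18.1,-0.1],"dr":[0,0.2,-40.5]}

```text
time: 14.95
ee_pos: [0.647, 0.0195, 0.4275]
orientation: [0.698, 0.117, -0.605, -0.365]
contact_force: [0.8, -0.2, -2.3]
grip_width: 0.377
```

```bash
python3 fl.py 45 49.5 54 58.5 63 67.5 72 76.5 81 85.5; python3 - <<'E'
from h import *
c=Cam("side"); cv2.imwrite("pics/s10.png",c.img[:,:,::-1])
E
```

```text
t 14.95 pos [0.647  0.0195 0.4275] q [-0.377 -0.053  1.507  0.712  1.659  1.647] w 0.377 F [ 0.8 -0.2 -2.3]
axes x,y,z: [[0.24, 0.605, -0.759], [-0.279, -0.706, -0.651], [-0.93, 0.368, -0.0]]
travel [ -8.2  -19.72  -0.03] dr [  0.   -0.  -44.9]
45.0 [-0.1 -2.1 -0. ] [ 0.  -0.  -4.4]
49.5 [-0.4 -4.3 -0. ] [ 0.  -0.  -8.9]
54.0 [-0.8 -6.5 -0. ] [  0.   -0.  -13.4]
58.5 [-1.4 -8.6 -0. ] [  0.   -0.  -17.9]
63.0 [ -2.2 -10.6  -0. ] [  0.   -0.  -22.4]
67.5 [ -3.1 -12.6  -0. ] [  0.   -0.  -26.9]
72.0 [ -4.1 -14.6  -0. ] [  0.   -0.  -31.4]
76.5 [ -5.4 -16.4  -0. ] [  0.   -0.  -35.9]
81.0 [ -6.7 -18.1  -0. ] [  0.   -0.  -40.4]
85.5 [ -8.2 -19.7  -0. ] [  0.   -0.  -44.9]
```

View pics/s10.png

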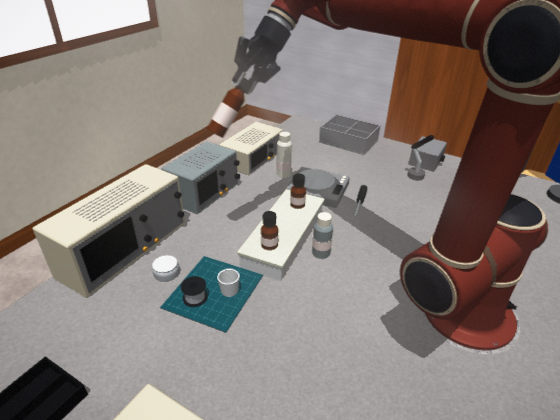

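Request:
arm_command:
  plan:
    - {"fingers":255,"travel":[-0.1,-2.1,0],"dr":[0,0,-4.4]}
    - {"fingers":255,"travel":[-0.4,-4.3,0],"dr":[0,0,-8.9]}
    - {"fingers":255,"travel":[-0.8,-6.5,0],"dr":[0,0,-13.4]}
    - {"fingers":255,"travel":[-1.4,-8.6,0],"dr":[0,0,-17.9]}
    - {"fingers":255,"travel":[-2.2,-10.6,0],"dr":[0,0,-22.4]}
    - {"fingers":255,"travel":[-3.1,-12.6,0],"dr":[0,0,-26.9]}
    - {"fingers":255,"travel":[-4.1,-14.6,0],"dr":[0,0,-31.4]}
    - {"fingers":255,"travel":[-5.4,-16.4,0],"dr":[0,0,-35.9]}
    - {"fingers":255,"travel":[-6.7,-18.1,0],"dr":[0,0,-40.4]}
    - {"fingers":255,"travel":[-8.2,-19.7,0],"dr":[0,0,-44.9]}

```text
time: 16.0
ee_pos: [0.6824, 0.1088, 0.6171]
orientation: [0.601, 0.374, -0.421, -0.568]
contact_force: [0.5, 0.4, -2.1]
grip_width: 0.379
```

```bash
python3 fl.py 90 94.5 99 103.5 108 112.5 117 121.5 126 130.5
```

```text
t 16.0 pos [0.6824 0.1088 0.6171] q [-0.378 -0.053  1.507  1.49   1.581  1.687] w 0.379 F [ 0.5  0.4 -2.1]
axes x,y,z: [[0.367, 0.927, -0.081], [-0.029, -0.075, -0.997], [-0.93, 0.368, -0.0]]
travel [ -8.22 -19.84  -0.02] dr [  0.    0.  -45.1]
90.0 [-0.1 -2.3 -0. ] [ 0.   0.  -4.6]
94.5 [-0.3 -4.5 -0. ] [ 0.   0.  -9.1]
99.0 [-0.8 -6.6 -0. ] [  0.    0.  -13.6]
103.5 [-1.4 -8.7 -0. ] [  0.    0.  -18.1]
108.0 [ -2.1 -10.8  -0. ] [  0.    0.  -22.6]
112.5 [ -3.1 -12.8  -0. ] [  0.    0.  -27.1]
117.0 [ -4.1 -14.7  -0. ] [  0.    0.  -31.6]
121.5 [ -5.4 -16.5  -0. ] [  0.    0.  -36.1]
126.0 [ -6.7 -18.2  -0. ] [  0.    0.  -40.6]
130.5 [ -8.2 -19.8  -0. ] [  0.    0.  -45.1]
```

Request:
arm_command:
  plan:
    - {"fingers":255,"travel":[-0.1,-2.2,0],"dr":[0,0,-4.5]}
    - {"fingers":255,"travel":[-0.3,-4.4,0],"dr":[0,0,-9]}
    - {"fingers":255,"travel":[-0.8,-6.6,0],"dr":[0,0,-13.5]}
    - {"fingers":255,"travel":[-1.4,-8.7,0],"dr":[0,0,-18]}
    - {"fingers":255,"travel":[-2.1,-10.8,0],"dr":[0,0,-22.5]}
    - {"fingers":255,"travel":[-3.1,-12.8,0],"dr":[0,0,-27]}
    - {"fingers":255,"travel":[-4.1,-14.7,0],"dr":[0,0,-31.5]}
    - {"fingers":255,"travel":[-5.4,-16.5,0],"dr":[0,0,-36]}
    - {"fingers":255,"travel":[-6.7,-18.2,0],"dr":[0,0,-40.5]}
    - {"fingers":255,"travel":[-8.2,-19.8,0],"dr":[0,0,-45]}

```text
time: 17.0
ee_pos: [0.658, 0.0477, 0.8214]
orientation: [-0.412, -0.575, 0.171, 0.686]
contact_force: [0.3, 1.1, -1.7]
grip_width: 0.384
```

```bash
python3 fl.py 135 139.5 144 148.5 153 158 164 170 175 180
```

```text
t 17.0 pos [0.658  0.0477 0.8214] q [-0.378 -0.053  1.506  2.272  1.496  1.66 ] w 0.384 F [ 0.3  1.1 -1.7]
axes x,y,z: [[0.28, 0.708, 0.648], [0.239, 0.602, -0.762], [-0.93, 0.368, -0.001]]
travel [ -9.83 -21.25  -0.04] dr [  0.    0.  -49.6]
135.0 [-0.1 -2.2 -0. ] [ 0.   0.  -4.6]
139.5 [-0.3 -4.4 -0. ] [ 0.   0.  -9.1]
144.0 [-0.8 -6.5 -0. ] [  0.    0.  -13.6]
148.5 [-1.4 -8.6 -0. ] [  0.    0.  -18.1]
153.0 [ -2.1 -10.7  -0. ] [  0.    0.  -22.6]
158.0 [ -3.2 -12.9  -0. ] [  0.    0.  -27.6]
164.0 [ -4.7 -15.4  -0. ] [  0.    0.  -33.6]
170.0 [ -6.4 -17.8  -0. ] [  0.    0.  -39.6]
175.0 [ -8.  -19.6  -0. ] [  0.    0.  -44.6]
180.0 [ -9.8 -21.2  -0. ] [  0.    0.  -49.6]
```

Request:
arm_command:
  plan:
    - {"fingers":255,"travel":[-0.1,-2.2,0],"dr":[0,0,-4.6]}
    - {"fingers":255,"travel":[-0.3,-4.5,0],"dr":[0,0,-9.3]}
    - {"fingers":255,"travel":[-0.9,-6.9,0],"dr":[0,0,-14.3]}
    - {"fingers":255,"travel":[-1.7,-9.4,0],"dr":[0,0,-19.6]}
    - {"fingers":255,"travel":[-2.7,-11.9,0],"dr":[0,0,-25.2]}
    - {"fingers":255,"travel":[-4,-14.4,0],"dr":[0,0,-31]}
    - {"fingers":255,"travel":[-5.5,-16.7,0],"dr":[0,0,-36.6]}
    - {"fingers":255,"travel":[-7.1,-18.7,0],"dr":[0,0,-42]}
    - {"fingers":255,"travel":[-8.7,-20.3,0],"dr":[0,0,-46.5]}
    - {"fingers":255,"travel":[-9.8,-21.2,0],"dr":[0,0,-49.6]}

```text
time: 18.0
ee_pos: [0.5796, -0.1499, 0.9195]
orientation: [0.132, 0.695, 0.133, -0.694]
contact_force: [-0.0, 0.1, -1.6]
grip_width: 0.376
```

Request:
arm_command:
  plan:
    - {"fingers":255,"travel":[0,0,0],"dr":[0,0,0]}
    - {"fingers":255,"travel":[0,0,0],"dr":[0,0,0]}
    - {"fingers":255,"travel":[0,0,0],"dr":[0,0,0]}
    - {"fingers":255,"travel":[0,0,0],"dr":[0,0,0]}
    - {"fingers":255,"travel":[0,0,0],"dr":[0,0,0]}
    - {"fingers":255,"travel":[0,0,0],"dr":[0,0,0]}
    - {"fingers":255,"travel":[0,0,0],"dr":[0,0,0]}
    - {"fingers":255,"travel":[0,0,0],"dr":[0,0,0]}
    - {"fingers":255,"travel":[0,0,0],"dr":[0,0,0]}
    - {"fingers":255,"travel":[0,0,0],"dr":[0,0,0]}

```text
time: 19.0
ee_pos: [0.5803, -0.1499, 0.9191]
orientation: [-0.133, -0.695, -0.133, 0.695]
contact_force: [-0.0, 0.4, -2.2]
grip_width: 0.382
```

```bash
python3 fl.py 180; python3 - <<'E'
from h import *
c=Cam("side"); cv2.imwrite("pics/s11.png",c.img[:,:,::-1])
c=Cam("top"); cv2.imwrite("pics/t11.png",c.img[:,:,::-1])
E
```

```text
t 19.0 pos [ 0.5803 -0.1499  0.9191] q [-0.377 -0.052  1.506  3.141  1.455  1.57 ] w 0.382 F [-0.   0.4 -2.2]
axes x,y,z: [[0.0, 0.001, 1.0], [0.369, 0.929, -0.001], [-0.929, 0.369, -0.0]]
travel [ 0.04 -0.02  0.03] dr [ 0.  0. -0.]
180.0 [ 0. -0.  0.] [ 0.  0. -0.]
```

View pics/s11.png

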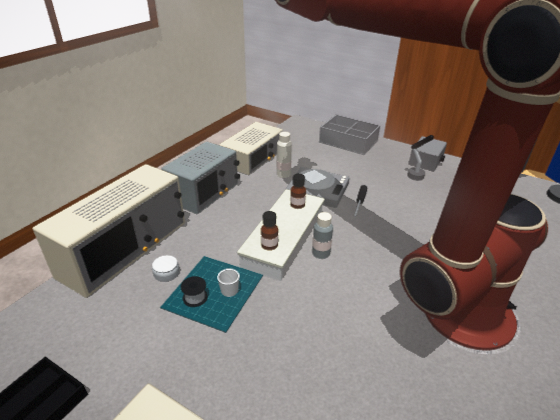

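View pics/t11.png

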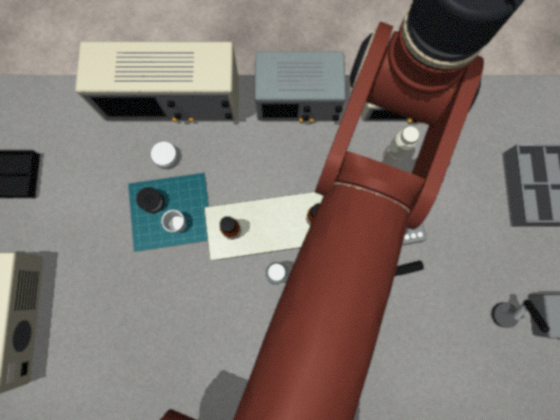

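Request:
arm_command:
  plan:
    - {"fingers":255,"travel":[0,0,0],"dr":[0,0,0]}
    - {"fingers":255,"travel":[0,0,0],"dr":[0,0,0]}
    - {"fingers":255,"travel":[0,0,0],"dr":[0,0,0]}
    - {"fingers":255,"travel":[0,0,0],"dr":[0,0,0]}
    - {"fingers":255,"travel":[0,0,0],"dr":[0,0,0]}
    - {"fingers":255,"travel":[0,0,0],"dr":[0,0,0]}
    - {"fingers":255,"travel":[0,0,0],"dr":[0,0,0]}
    - {"fingers":255,"travel":[0,0,0],"dr":[0,0,0]}
    - {"fingers":255,"travel":[0,0,0],"dr":[0,0,0]}
    - {"fingers":255,"travel":[0,0,0],"dr":[0,0,0]}

```text
time: 20.1
ee_pos: [0.5803, -0.1499, 0.9191]
orientation: [0.133, 0.695, 0.133, -0.695]
contact_force: [-0.2, -0.5, -1.9]
grip_width: 0.381
```

```bash
python3 fl.py 178 175 171 166.5 162 157.5 153 148.5 144 139.5
```

```text
t 20.1 pos [ 0.5803 -0.1499  0.9191] q [-0.377 -0.052  1.506  3.141  1.455  1.57 ] w 0.381 F [-0.2 -0.5 -1.9]
axes x,y,z: [[0.0, 0.001, 1.0], [0.369, 0.929, -0.001], [-0.929, 0.369, -0.0]]
travel [-6.65 18.14  0.04] dr [ 0.  -0.  40.5]
178.0 [0. 1. 0.] [0. 0. 2.]
175.0 [-0.1  2.4  0. ] [0. 0. 5.]
171.0 [-0.3  4.4  0. ] [0. 0. 9.]
166.5 [-0.7  6.5  0. ] [ 0.   0.  13.5]
162.0 [-1.3  8.6  0. ] [ 0.  0. 18.]
157.5 [-2.1 10.7  0. ] [ 0.   0.  22.5]
153.0 [-3.  12.7  0. ] [ 0. -0. 27.]
148.5 [-4.1 14.6  0. ] [ 0.  -0.  31.5]
144.0 [-5.3 16.4  0. ] [ 0. -0. 36.]
139.5 [-6.6 18.1  0. ] [ 0.  -0.  40.5]
```

Request:
arm_command:
  plan:
    - {"fingers":255,"travel":[0,1,0],"dr":[0,0,2]}
    - {"fingers":255,"travel":[-0.1,2.4,0],"dr":[0,0,5]}
    - {"fingers":255,"travel":[-0.3,4.4,0],"dr":[0,0,9]}
    - {"fingers":255,"travel":[-0.7,6.5,0],"dr":[0,0,13.5]}
    - {"fingers":255,"travel":[-1.3,8.6,0],"dr":[0,0,18]}
    - {"fingers":255,"travel":[-2.1,10.7,0],"dr":[0,0,22.5]}
    - {"fingers":255,"travel":[-3,12.7,0],"dr":[0,0,27]}
    - {"fingers":255,"travel":[-4.1,14.6,0],"dr":[0,0,31.5]}
    - {"fingers":255,"travel":[-5.3,16.4,0],"dr":[0,0,36]}
    - {"fingers":255,"travel":[-6.6,18.1,0],"dr":[0,0,40.5]}

```text
time: 21.1
ee_pos: [0.6475, 0.0191, 0.8521]
orientation: [-0.367, -0.605, 0.117, 0.697]
contact_force: [-0.2, 0.0, -2.8]
grip_width: 0.376
```

```bash
python3 fl.py 135 130.5 126 121.5 117 112.5 108 103.5 99 94.5
```

```text
t 21.1 pos [0.6475 0.0191 0.8521] q [-0.378 -0.052  1.505  2.426  1.482  1.648] w 0.376 F [-0.2  0.  -2.8]
axes x,y,z: [[0.241, 0.607, 0.757], [0.279, 0.704, -0.653], [-0.929, 0.369, -0.0]]
travel [-8.09 19.73  0.05] dr [ 0.  -0.  44.7]
135.0 [-0.1  2.1  0. ] [ 0.  -0.   4.2]
130.5 [-0.3  4.3  0. ] [ 0.  -0.   8.7]
126.0 [-0.7  6.5  0. ] [ 0.  -0.  13.2]
121.5 [-1.3  8.6  0. ] [ 0.  -0.  17.7]
117.0 [-2.1 10.6  0. ] [ 0.  -0.  22.2]
112.5 [-3.  12.6  0. ] [ 0.  -0.  26.7]
108.0 [-4.1 14.6  0. ] [ 0.  -0.  31.2]
103.5 [-5.3 16.4  0.1] [ 0.  -0.  35.7]
99.0 [-6.6 18.1  0.1] [ 0.  -0.  40.2]
94.5 [-8.1 19.7  0.1] [ 0.  -0.  44.7]
```

Request:
arm_command:
  plan:
    - {"fingers":255,"travel":[-0.1,2.1,0],"dr":[0,0,4.3]}
    - {"fingers":255,"travel":[-0.3,4.3,0],"dr":[0,0,8.8]}
    - {"fingers":255,"travel":[-0.7,6.5,0],"dr":[0,0,13.3]}
    - {"fingers":255,"travel":[-1.3,8.6,0],"dr":[0,0,17.8]}
    - {"fingers":255,"travel":[-2.1,10.6,0],"dr":[0,0,22.3]}
    - {"fingers":255,"travel":[-3,12.6,0],"dr":[0,0,26.8]}
    - {"fingers":255,"travel":[-4.1,14.6,0],"dr":[0,0,31.2]}
    - {"fingers":255,"travel":[-5.3,16.4,0],"dr":[0,0,35.7]}
    - {"fingers":255,"travel":[-6.6,18.1,0],"dr":[0,0,40.2]}
    - {"fingers":255,"travel":[-8.1,19.7,0],"dr":[0,0,44.7]}

```text
time: 22.1
ee_pos: [0.6829, 0.1087, 0.662]
orientation: [-0.569, -0.42, 0.374, 0.6]
contact_force: [-1.4, -0.1, -0.7]
grip_width: 0.375
```

```bash
python3 fl.py 90 85.5 81 76.5 72 67.5 63 58.5 54 49.5
```

```text
t 22.1 pos [0.6829 0.1087 0.662 ] q [-0.378 -0.052  1.505  1.648  1.562  1.688] w 0.375 F [-1.4 -0.1 -0.7]
axes x,y,z: [[0.368, 0.927, 0.078], [0.029, 0.072, -0.997], [-0.929, 0.369, -0.0]]
travel [-8.15 19.78  0.04] dr [ 0. -0. 45.]
90.0 [-0.1  2.2  0. ] [ 0.  -0.   4.5]
85.5 [-0.3  4.4  0. ] [ 0. -0.  9.]
81.0 [-0.7  6.5  0. ] [ 0.  -0.  13.5]
76.5 [-1.3  8.7  0. ] [ 0. -0. 18.]
72.0 [-2.1 10.7  0. ] [ 0.  -0.  22.5]
67.5 [-3.  12.7  0. ] [ 0. -0. 27.]
63.0 [-4.1 14.6  0. ] [ 0.  -0.  31.5]
58.5 [-5.3 16.4  0. ] [ 0. -0. 36.]
54.0 [-6.7 18.2  0. ] [ 0.  -0.  40.5]
49.5 [-8.2 19.8  0. ] [ 0. -0. 45.]
```

Request:
arm_command:
  plan:
    - {"fingers":255,"travel":[-0.1,2.2,0],"dr":[0,0,4.5]}
    - {"fingers":255,"travel":[-0.3,4.4,0],"dr":[0,0,9]}
    - {"fingers":255,"travel":[-0.7,6.5,0],"dr":[0,0,13.5]}
    - {"fingers":255,"travel":[-1.3,8.7,0],"dr":[0,0,18]}
    - {"fingers":255,"travel":[-2.1,10.7,0],"dr":[0,0,22.5]}
    - {"fingers":255,"travel":[-3,12.7,0],"dr":[0,0,27]}
    - {"fingers":255,"travel":[-4.1,14.6,0],"dr":[0,0,31.5]}
    - {"fingers":255,"travel":[-5.3,16.4,0],"dr":[0,0,36]}
    - {"fingers":255,"travel":[-6.7,18.2,0],"dr":[0,0,40.5]}
    - {"fingers":255,"travel":[-8.2,19.8,0],"dr":[0,0,45]}

```text
time: 23.1
ee_pos: [0.6585, 0.0471, 0.458]
orientation: [0.686, 0.17, -0.575, -0.411]
contact_force: [-0.3, 0.4, -2.0]
grip_width: 0.38
```

```bash
python3 fl.py 45 40 34.5 28.5 22.5 16.5 11 6 2 0
```

```text
t 23.1 pos [0.6585 0.0471 0.458 ] q [-0.378 -0.052  1.506  0.867  1.646  1.66 ] w 0.38 F [-0.3  0.4 -2. ]
axes x,y,z: [[0.28, 0.707, -0.65], [-0.24, -0.604, -0.76], [-0.929, 0.369, 0.0]]
travel [-9.790e+00  2.119e+01  2.000e-02] dr [-0.   0.  49.5]
45.0 [-0.1  2.1  0. ] [-0.  -0.   4.5]
40.0 [-0.4  4.6  0. ] [-0.  -0.   9.5]
34.5 [-0.9  7.2  0. ] [-0. -0. 15.]
28.5 [-1.9 10.   0. ] [-0. -0. 21.]
22.5 [-3.  12.6  0. ] [-0. -0. 27.]
16.5 [-4.5 15.2  0. ] [-0. -0. 33.]
11.0 [-6.1 17.3  0. ] [-0.  -0.  38.5]
6.0 [-7.7 19.2  0. ] [-0.  -0.  43.5]
2.0 [-9.1 20.5  0. ] [-0.   0.  47.5]
0.0 [-9.8 21.2  0. ] [-0.   0.  49.5]
```

Request:
arm_command:
  plan:
    - {"fingers":255,"travel":[-0.1,2.1,0],"dr":[0,0,4.5]}
    - {"fingers":255,"travel":[-0.4,4.6,0],"dr":[0,0,9.5]}
    - {"fingers":255,"travel":[-0.9,7.2,0],"dr":[0,0,15]}
    - {"fingers":255,"travel":[-1.9,10,0],"dr":[0,0,21]}
    - {"fingers":255,"travel":[-3,12.6,0],"dr":[0,0,27]}
    - {"fingers":255,"travel":[-4.5,15.2,0],"dr":[0,0,33]}
    - {"fingers":255,"travel":[-6.1,17.3,0],"dr":[0,0,38.5]}
    - {"fingers":255,"travel":[-7.7,19.2,0],"dr":[0,0,43.5]}
    - {"fingers":255,"travel":[-9.1,20.5,0],"dr":[0,0,47.5]}
    - {"fingers":255,"travel":[-9.8,21.2,0],"dr":[0,0,49.5]}

```text
time: 24.1
ee_pos: [0.5805, -0.1496, 0.3608]
orientation: [0.695, -0.132, -0.694, -0.134]
contact_force: [0.1, 1.1, -2.7]
grip_width: 0.378
```

```bash
python3 - <<'E'
from mv import *
from ov import *
go([.561,-.278,.26],frame([0,0,-1],[-.368,-.93,0]))
o=get_obs(); x,y,z=o["ee_pos"]; b=z-.122
P=[(x,y,b,.023,G),(x,y,b+.105,.023,G),(.561,-.278,.045,.065,Y)]
c=Cam("side"); draw(c,P,"pics/s12.png",(240,50,380,210),4.5)
E
```

```text
t 24.1 pos [ 0.5805 -0.1496  0.3608] q [-0.378 -0.052  1.505  0.002  1.688  1.572] w 0.378 F [ 0.1  1.1 -2.7]
axes x,y,z: [[0.001, 0.002, -1.0], [-0.369, -0.929, -0.002], [-0.929, 0.369, -0.0]]
travel [10.05 12.67 -2.92] dr [-0.1 -0.   0.1]
```

View pics/s12.png

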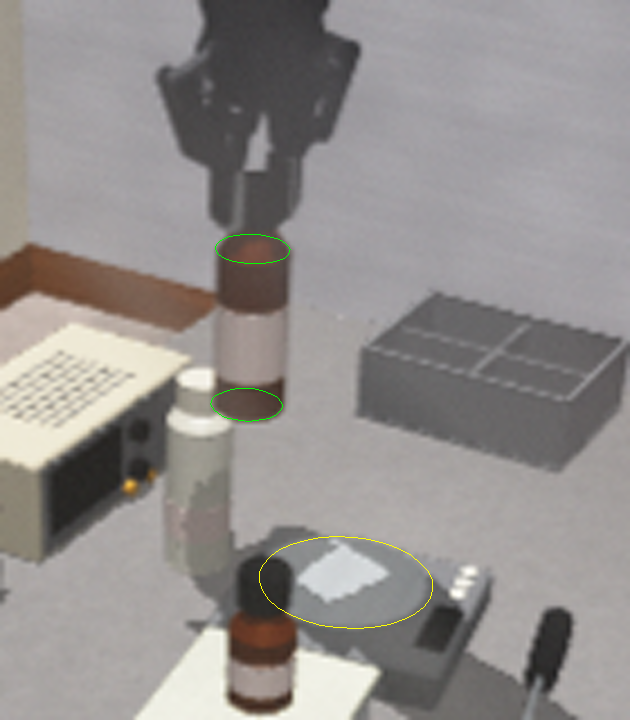

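Request:
arm_command:
  plan:
    - {"fingers":255,"travel":[0,1,-0.2],"dr":[0,0,0]}
    - {"fingers":255,"travel":[0,3.5,-0.8],"dr":[0,0,0]}
    - {"fingers":255,"travel":[0,6.5,-1.5],"dr":[0,0,0]}
    - {"fingers":255,"travel":[0.5,9.5,-2.2],"dr":[0,0,0]}
    - {"fingers":255,"travel":[2,11.7,-2.7],"dr":[0,0,0]}
    - {"fingers":255,"travel":[5,12.6,-2.9],"dr":[0,0,0]}
    - {"fingers":255,"travel":[8.5,12.7,-2.9],"dr":[0,0,0]}
    - {"fingers":255,"travel":[12,12.7,-2.9],"dr":[0,0,0]}
    - {"fingers":255,"travel":[15,12.7,-2.9],"dr":[0,0,0]}
    - {"fingers":255,"travel":[16.5,12.7,-2.9],"dr":[0,0,0]}

```text
time: 25.15
ee_pos: [0.5595, -0.2764, 0.1912]
orientation: [-0.693, 0.13, 0.696, 0.136]
contact_force: [-0.3, 0.3, -1.5]
grip_width: 0.379
```

```bash
python3 - <<'E'
from mv import *
from ov import *
go([.561,-.278,.168],frame([0,0,-1],[-.368,-.93,0]))
o=get_obs(); x,y,z=o["ee_pos"]; b=z-.122
P=[(x,y,b,.023,G),(.561,-.278,.045,.065,Y)]
c=Cam("side"); draw(c,P,"pics/s13.png",(250,90,370,220),4.5)
c=Cam("top"); draw(c,P,"pics/t13.png",(330,140,450,260),4.5)
E
```

```text
t 25.15 pos [ 0.5595 -0.2764  0.1912] q [-0.58   0.081  1.651  0.005  1.416  1.368] w 0.379 F [-0.3  0.3 -1.5]
axes x,y,z: [[-0.002, 0.008, -1.0], [-0.37, -0.929, -0.006], [-0.929, 0.37, 0.005]]
travel [ 2.31  0.11 -0.21] dr [-0.1  0.3  0.4]
```

View pics/s13.png

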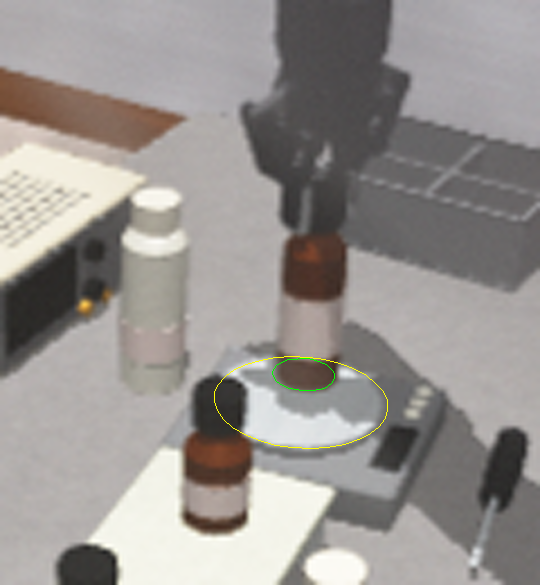

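View pics/t13.png

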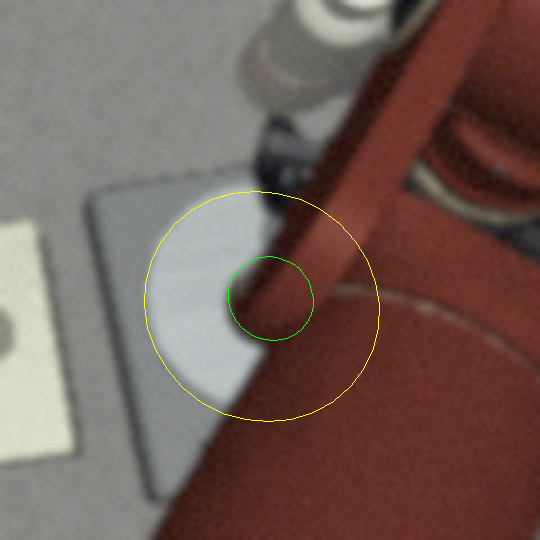

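Request:
arm_command:
  plan:
    - {"fingers":255,"travel":[0.5,0.1,-0.2],"dr":[0,0.2,0.3]}
    - {"fingers":255,"travel":[1,0.1,-0.2],"dr":[0,0.3,0.4]}
    - {"fingers":255,"travel":[1.4,0.1,-0.2],"dr":[0,0.3,0.4]}
    - {"fingers":255,"travel":[1.7,0.1,-0.2],"dr":[0,0.3,0.4]}
    - {"fingers":255,"travel":[1.9,0.1,-0.2],"dr":[0,0.3,0.4]}
    - {"fingers":255,"travel":[2,0.1,-0.2],"dr":[0,0.3,0.4]}
    - {"fingers":255,"travel":[2.1,0.1,-0.2],"dr":[0,0.3,0.4]}
    - {"fingers":255,"travel":[2.2,0.1,-0.2],"dr":[0,0.3,0.4]}
    - {"fingers":255,"travel":[2.2,0.1,-0.2],"dr":[0,0.3,0.4]}
    - {"fingers":255,"travel":[2.2,0.1,-0.2],"dr":[0,0.3,0.4]}

```text
time: 26.25
ee_pos: [0.5627, -0.2786, 0.1732]
orientation: [0.696, -0.134, -0.693, -0.132]
contact_force: [-0.2, 0.9, -2.1]
grip_width: 0.379
```

```bash
python3 - <<'E'
from mv import *
from ov import *
go([.561,-.278,.167],frame([0,0,-1],[-.368,-.93,0]))
o=get_obs(); x,y,z=o["ee_pos"]; b=z-.122
P=[(x,y,b,.023,G),(x,y,b+.105,.023,G)]
c=Cam("side"); draw(c,P,"pics/s14.png",(270,110,370,220),5.4)
E
```

```text
t 26.25 pos [ 0.5627 -0.2786  0.1732] q [-5.780e-01  9.700e-02  1.665e+00 -1.000e-03  1.374e+00  1.371e+00] w 0.379 F [-0.2  0.9 -2.1]
axes x,y,z: [[0.004, -0.004, -1.0], [-0.369, -0.929, 0.002], [-0.929, 0.369, -0.005]]
travel [0.62 0.01 0.19] dr [-0.1 -0.3 -0.1]
```

View pics/s14.png

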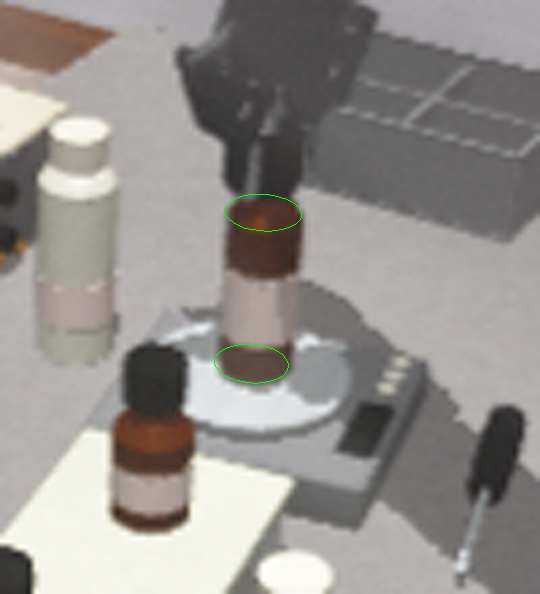

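Request:
arm_command:
  plan:
    - {"fingers":255,"travel":[0.1,0,0],"dr":[0,0,0]}
    - {"fingers":255,"travel":[0.2,0,0],"dr":[0,0,0]}
    - {"fingers":255,"travel":[0.25,0,0],"dr":[0,0,0]}
    - {"fingers":255,"travel":[0.3,0,0],"dr":[0,0,0]}
    - {"fingers":255,"travel":[0.35,0,0],"dr":[0,0,0]}
    - {"fingers":255,"travel":[0.4,0,0],"dr":[0,0,0]}
    - {"fingers":255,"travel":[0.45,0,0],"dr":[0,0,0]}
    - {"fingers":255,"travel":[0.5,0,0],"dr":[0,0,0]}
    - {"fingers":255,"travel":[0.5,0,0],"dr":[0,0,0]}
    - {"fingers":255,"travel":[0.5,0,0],"dr":[0,0,0]}

```text
time: 27.3
ee_pos: [0.5627, -0.2786, 0.1681]
orientation: [0.696, -0.134, -0.693, -0.132]
contact_force: [0.5, -0.3, -1.7]
grip_width: 0.383
```

```bash
python3 - <<'E'
from mv import *
go([.561,-.278,.167],frame([0,0,-1],[-.368,-.93,0]))
E
```

```text
t 27.3 pos [ 0.5627 -0.2786  0.1681] q [-5.780e-01  1.010e-01  1.669e+00 -1.000e-03  1.366e+00  1.371e+00] w 0.383 F [ 0.5 -0.3 -1.7]
axes x,y,z: [[0.004, -0.004, -1.0], [-0.369, -0.929, 0.002], [-0.929, 0.369, -0.005]]
travel [0.11 0.01 0.18] dr [-0.1 -0.3 -0.1]
```

Request:
arm_command:
  plan:
    - {"fingers":255,"travel":[0.03,0,0],"dr":[0,0,0]}
    - {"fingers":255,"travel":[0.06,0,0],"dr":[0,0,0]}
    - {"fingers":255,"travel":[0.09,0,0],"dr":[0,0,0]}
    - {"fingers":255,"travel":[0.12,0,0],"dr":[0,0,0]}
    - {"fingers":255,"travel":[0.14,0,0],"dr":[0,0,0]}
    - {"fingers":255,"travel":[0.16,0,0],"dr":[0,0,0]}
    - {"fingers":255,"travel":[0.16,0,0],"dr":[0,0,0]}
    - {"fingers":255,"travel":[0.16,0,0],"dr":[0,0,0]}
    - {"fingers":255,"travel":[0.16,0,0],"dr":[0,0,0]}
    - {"fingers":255,"travel":[0.16,0,0],"dr":[0,0,0]}

```text
time: 28.3
ee_pos: [0.563, -0.2787, 0.1672]
orientation: [0.697, -0.134, -0.692, -0.132]
contact_force: [-0.2, 0.7, 4.2]
grip_width: 0.377
```

Request:
arm_command:
  plan:
    - {"fingers":150,"travel":[0,0,0],"dr":[0,0,0]}
    - {"fingers":140,"travel":[0,0,0],"dr":[0,0,0]}
    - {"fingers":130,"travel":[0,0,0],"dr":[0,0,0]}
    - {"fingers":115,"travel":[0,0,0],"dr":[0,0,0]}
    - {"fingers":100,"travel":[0,0,0],"dr":[0,0,0]}
    - {"fingers":80,"travel":[0,0,0],"dr":[0,0,0]}
    - {"fingers":50,"travel":[0,0,0],"dr":[0,0,0]}
    - {"fingers":20,"travel":[0,0,0],"dr":[0,0,0]}
    - {"fingers":0,"travel":[0,0,0],"dr":[0,0,0]}
    - {"fingers":0,"travel":[0,0,0],"dr":[0,0,0]}

```text
time: 29.3
ee_pos: [0.5627, -0.2786, 0.1665]
orientation: [0.696, -0.134, -0.693, -0.132]
contact_force: [1.1, -0.7, -0.0]
grip_width: 1.001
```

```bash
python3 - <<'E'
from mv import *
from ov import *
go([.563,-.2787,.36],frame([0,0,-1],[-.368,-.93,0]))
P=[(.563,-.2787,.045,.023,G),(.563,-.2787,.195,.0175,G)]
c=Cam("side"); draw(c,P,"pics/s15.png",(270,110,370,220),5.4)
E
```

```text
t 29.3 pos [ 0.5627 -0.2786  0.1665] q [-5.780e-01  1.030e-01  1.670e+00 -1.000e-03  1.363e+00  1.371e+00] w 1.001 F [ 1.1 -0.7 -0. ]
axes x,y,z: [[0.004, -0.004, -1.0], [-0.369, -0.929, 0.002], [-0.929, 0.369, -0.005]]
travel [-19.35   0.04  -0.13] dr [-0.1 -0.3 -0.1]
```

View pics/s15.png

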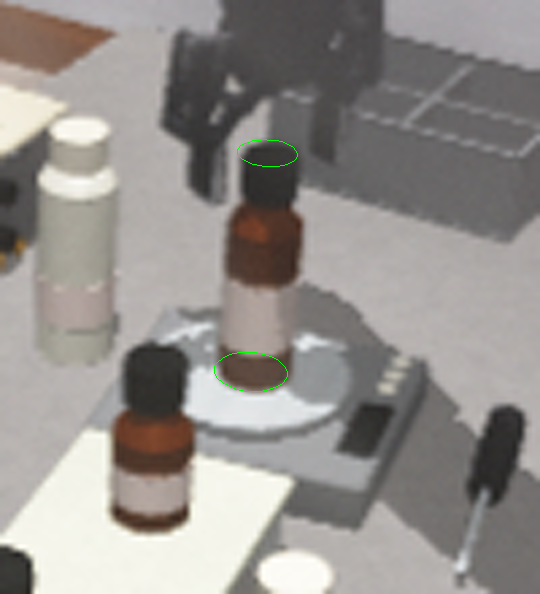

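Released and standing upright on the pan. Now retreating straight up.

Request:
arm_command:
  plan:
    - {"fingers":0,"travel":[-0.8,0,0],"dr":[0,0,0]}
    - {"fingers":0,"travel":[-2.3,0,0],"dr":[0,0,0]}
    - {"fingers":0,"travel":[-4.3,0,0],"dr":[0,0,0]}
    - {"fingers":0,"travel":[-7,0,0],"dr":[0,0,0]}
    - {"fingers":0,"travel":[-10,0,0],"dr":[0,0,0]}
    - {"fingers":0,"travel":[-13,0,0],"dr":[0,0,0]}
    - {"fingers":0,"travel":[-16,0,0],"dr":[0,0,0]}
    - {"fingers":0,"travel":[-18.5,0,0],"dr":[0,0,0]}
    - {"fingers":0,"travel":[-19.5,0,0],"dr":[0,0,0]}
    - {"fingers":0,"travel":[-19.5,0,0],"dr":[0,0,0]}

```text
time: 30.35
ee_pos: [0.5625, -0.2781, 0.3647]
orientation: [0.698, -0.135, -0.691, -0.131]
contact_force: [0.3, 0.5, -0.6]
grip_width: 0.998
```

Request:
arm_command:
  plan:
    - {"fingers":0,"travel":[0,1,0.5],"dr":[0,0,0]}
    - {"fingers":0,"travel":[0,3.5,2],"dr":[0,0,0]}
    - {"fingers":0,"travel":[0,7,4],"dr":[0,0,0]}
    - {"fingers":0,"travel":[0,10.5,6],"dr":[0,0,0]}
    - {"fingers":0,"travel":[0,14,8],"dr":[0,0,0]}
    - {"fingers":0,"travel":[0,17,10],"dr":[0,0,0]}
    - {"fingers":0,"travel":[0,19,11.5],"dr":[0,0,0]}
    - {"fingers":0,"travel":[0,20,12],"dr":[0,0,0]}
    - {"fingers":0,"travel":[0,20,12],"dr":[0,0,0]}
    - {"fingers":0,"travel":[0,20,12],"dr":[0,0,0]}

```text
time: 31.35
ee_pos: [0.3769, -0.4189, 0.3603]
orientation: [0.696, -0.133, -0.693, -0.132]
contact_force: [-0.2, -1.2, 0.0]
grip_width: 0.995
```

```bash
python3 - <<'E'
from mv import *
from ov import *
go([.563,-.2787,.36])
P=[(.563,-.2787,.045,.023,G),(.563,-.2787,.195,.0175,G),(.561,-.278,.045,.065,Y),(.525,.248,.053,.027,R)]
c=Cam("side"); draw(c,P,"pics/s16.png",(150,110,370,330),2.7)
c=Cam("top"); draw(c,P,"pics/t16.png",(120,120,440,300),2.5)
for l in ("tall_bottle","cup","mat"): print(l,[(round(d["score"],2),(np.array(d["centre"])*[560,420]).round(1)) for d in find_in("top",l)])
E
```

```text
t 31.35 pos [ 0.3769 -0.4189  0.3603] q [-0.971 -0.14   1.588  0.002  1.689  0.978] w 0.995 F [-0.2 -1.2  0. ]
axes x,y,z: [[0.004, -0.002, -1.0], [-0.369, -0.93, 0.001], [-0.93, 0.369, -0.004]]
travel [  0.07 -19.9  -12.13] dr [0. 0. 0.]
tall_bottle [(0.68, array([399.2, 200.7]))]
cup [(0.87, array([174.7, 221. ]))]
mat [(0.82, array([171.5, 205.8]))]
```

View pics/s16.png

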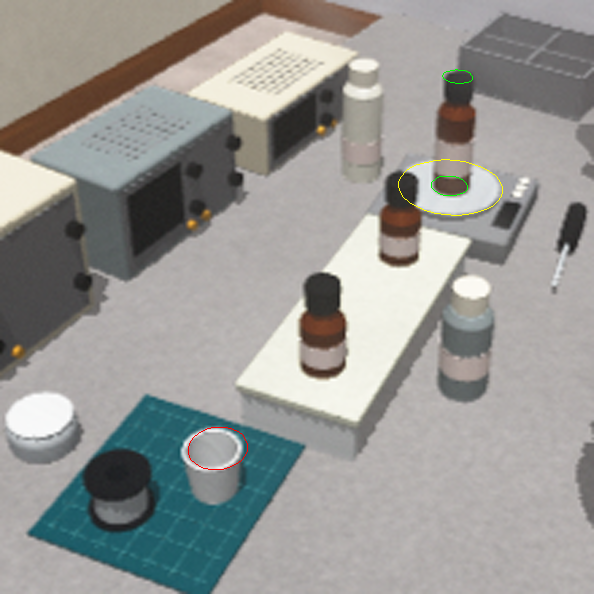

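View pics/t16.png

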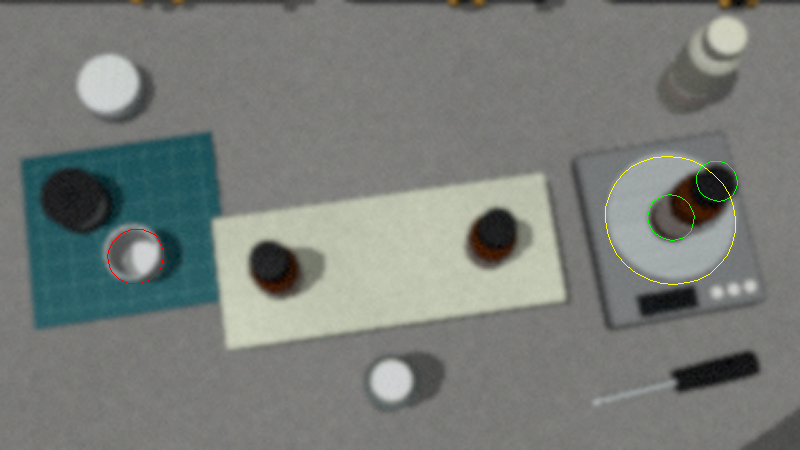

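```bash
python3 -c "
from plant import *
print(sign_off())"
```

```text
the job is handed in; nothing more can be done
None
```

I moved the cup off the scale and stood it on the mat. I then turned the tall bottle upside down, held it still there for about 2.1 s, and set it back upright on the pan. I handed the job in at about 31.6 s of the 72 s allowed.

- **Cup:** It stands upright and released, about 40 mm and 20 mm off the mat's centre in x and y, inside the 66 mm and 76 mm limits.
- **Bottle:** I gripped it by the cap and turned it half over with the forearm roll joint. It touched the pan at about 6 N. It stands upright within about 3 mm of the pan's centre, judged from the robot's pose and overlays on both pictures.
- **Other things:** In the last side and top pictures the short bottles, spray cans, reel, tin and screwdriver are where they stood. The gripper is open, clear of everything, with nothing pressing on it beyond sensor noise.

**What I could not see:** the bottle was outside both pictures while upside down. That it stayed inverted rests on the measured tool pose, a steady grip opening and the unchanged weight.

**Network errors:** the networks gave wrong first hits for the cup (the first top and side pictures) and the tall bottle (one top picture). I placed those by eye in the pictures and checked them with overlays. The two cameras agreed to within a few millimetres, more for some of the other things when read by eye.

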